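# Load and park the reagent carousel

### The arm

A 7-joint arm with a two-finger parallel gripper is mounted at the origin on a cart in front of the work surface, level with it; the furniture and walls round the work are solid. World frame = base frame: x ahead of the robot, y to its left, z up, the work surface at z = 0. Lengths are in m, angles in rad, forces in N, time in s.
With the tool pointing down it reaches from about 0.425 to 0.875 m from the base axis. Payload 4.7 kg.
Tool frame: the origin (TCP) lies on the centre line of the jaws, within the pads' length; the fingertips stand 22 mm ahead of it and the grasp point (between the pads) lies 3 mm ahead of it; z points along the fingers, y is the line along which they close (so a half turn about z gives the same grasp; the last joint's range is limited). The gripper opens to 87 mm and grips with 3 to 60 N. Pads are 19 mm wide; open, the fingers measure 117 mm over their backs; the gripper's body (75 mm by 190 mm) begins 51 mm behind the grasp point.
Start: joints at [1.332, 0.321, -0.07, 1.45, 0.023, 1.371, -0.057], TCP at [0.163, -0.629, 0.245] pointing down, gripper open.
Joint ranges: [-2.86, 2.86], [-0.3, 2.09], [-1.38, 1.24], [0.06, 2.45], [-1.56, 4.7], [0.09, 2.05], [-2.69, 2.69]. Speed limits (rad/s): [2.57, 2.57, 3.14, 3.14, 3.14, 3.14, 3.14].

### API

Orientations are given as a rotation vector (axis times angle).
In Python, from workcell import arm, viewer, spot_in gives the robot as it stands.
- The arm moves only by the tool jog_arm, never from a script. Its argument "steps" is one flat list of numbers, 4 for each row, row after row: the shift along the world's x, y, z scaled (see below), then the turn about the world's z scaled (see below). A call has 1 to 20 rows; each row shifts and turns the commanded pose from where the row before left it; what a row does not reach is not made up. The controller multiplies each number of a shift by 0.025 m and each number of a turn by 8 degrees. A row lasts 1/8 s, in which the tool goes at most 62.5 mm and 10.7 degrees, less where a joint would pass 70% of its speed; a pose out of reach is approached as far as the arm can. A call with a number of a shift or a turn outside -1 to 1 is refused whole. A call with a gripper value outside its range is refused whole. "hand" is the finger opening in mm, from 0 to 87, set as the call begins (left out, the last holds). The fingers move at their own pace and stop on an object; "squeeze" is the grip in N (left out, the last holds). Time passes only in rows, so rows that do not move let the fingers close. It gives the time, the measured TCP pose, the force, the opening and the grip force at its end, in the units of the state.
- arm.get_obs(): the state, without advancing time (a new reading comes with each control period).
- viewer.grab_frame(name): name is "scene" or "top" or "wrist"; returns the picture (480x640x3 uint8, red, green, blue); there is no depth.
- viewer.camera_params(name): a dict with "fx", "fy", "cx", "cy" (pixels), "world_from_camera" (4x4, takes a point from camera to world coordinates). Camera axes: x right, y down, z forward; pixel columns grow to the right and rows downward; lengths in m; the calibration is good to about 2 mm. A picture is of the moment at which its call begins: read the wrist's pose just before it. camera_params takes no time and is no camera call; for the wrist camera it gives the pose at the moment of the call.
- arm.finish_job(): hands the job in; it is judged then, once.
Trained networks look in the newest picture that a camera, given by its name, has taken for a name from the list of things; names that differ only in an ending like _2 or _b are one class to them, and where a whole thing is asked for, a point or a joint stands for the part that bears it (a point fixed in the world has none). Each returns a list of dicts, best first, with "score" (0 to 1); they miss things now and then, are a little off and sometimes report something else, mostly with a low value. They report only what shows in the picture. A call takes as long as a camera call.
- spot_in(target, camera): "point" ([column, row] as shares, 0 to 1, of the picture: columns of its width, rows of its height, amid what is visible of it).
The state is a dict: "clock": time; "qpos": joint angles; "joint_velocities": joint speeds; "joint_torque": joint torques, N m; "position": TCP position; "tcp_rot": TCP orientation; "force": force on the tool from outside, world axes, zero at the start; "wrist_torque": the same for the moment, N m; "width": opening from 0.0 (shut) to 1.0 (fully open); "grip_force": force on a finger pad.
Only numpy, scipy, OpenCV 4.12 (cv2) and the standard library are available. Lean on these libraries where they do the work, as an engineer would, in place of code of your own. Each camera call takes 0.05 s, during which the arm holds its last target. There are 200 camera calls.

### The job

Load the reagent carousel for the next run: stand each of the reagent bottles along the front of the bench in the carousel station whose sprung clamp plate matches it - the blue-capped bottle at the blue plate, the white-capped bottle at the white plate, the green-capped bottle at the green plate, the amber bottle at the orange plate - by turning that station to the loading window, pressing the plate back with the bottle and letting the bottle down behind the lip, so that it stands upright on the station floor and the plate holds it against the lip. When all are loaded, turn the carousel by its knob until the shield with the red stripe clicks in at the window and closes it, let go, and leave everything else on the bench where it is.

Things in the scene. Friction and masses are not known exactly. Their poses are not given: they have to be found in the camera images.
- blue_mid (a point): Centre of the clear bottle with the blue cap: upright screw-cap reagent bottle, body diameter 62 mm, 128 mm tall, this point on its axis 64 mm above its foot; z axis = bottle axis, up. Loose, 0.19 to 0.30 kg, most of it low in the body; stands on the bench at the start (may be absent). It belongs in the station with the blue clamp plate.
- white_mid (a point): Centre of the white bottle with the white cap (blue label band): upright screw-cap reagent bottle, body diameter 60 mm, 118 mm tall, this point on its axis 59 mm above its foot; z axis = bottle axis, up. Loose, 0.19 to 0.30 kg, most of it low in the body; stands on the bench at the start (may be absent). It belongs in the station with the white clamp plate.
- green_mid (a point): Centre of the white bottle with the green cap: upright screw-cap reagent bottle, body diameter 56 mm, 116 mm tall, this point on its axis 58 mm above its foot; z axis = bottle axis, up. Loose, 0.19 to 0.30 kg, most of it low in the body; stands on the bench at the start (may be absent). It belongs in the station with the green clamp plate.
- amber_mid (a point): Centre of the amber bottle with the black cap: upright screw-cap reagent bottle, body diameter 54 mm, 112 mm tall, this point on its axis 56 mm above its foot; z axis = bottle axis, up. Loose, 0.19 to 0.30 kg, most of it low in the body; stands on the bench at the start (may be absent). It belongs in the station with the orange clamp plate.
- seat_blue (a point): Station with the blue plate (turns with the carousel): where the centre of the clear bottle with the blue cap is once clamped, 67 mm from the carousel's axis, 64 mm above the station floor. The floor is 20 mm above the bench; at its outer side stands a fixed shallow V-shaped lip, 22 mm high above the floor, its apex 100 mm from the axis.
- seat_white (a point): Station with the white plate (turns with the carousel): where the centre of the white bottle with the white cap (blue label band) is once clamped, 68 mm from the carousel's axis, 59 mm above the station floor. The floor is 20 mm above the bench; at its outer side stands a fixed shallow V-shaped lip, 22 mm high above the floor, its apex 100 mm from the axis.
- seat_green (a point): Station with the green plate (turns with the carousel): where the centre of the white bottle with the green cap is once clamped, 70 mm from the carousel's axis, 58 mm above the station floor. The floor is 20 mm above the bench; at its outer side stands a fixed shallow V-shaped lip, 22 mm high above the floor, its apex 100 mm from the axis.
- seat_amber (a point): Station with the orange plate (turns with the carousel): where the centre of the amber bottle with the black cap is once clamped, 71 mm from the carousel's axis, 56 mm above the station floor. The floor is 20 mm above the bench; at its outer side stands a fixed shallow V-shaped lip, 22 mm high above the floor, its apex 100 mm from the axis.
- plate_blue (a point): Middle of the outward face of the blue sprung clamp plate, 36 mm wide, from 3 to 65 mm above the station floor. It slides along the radius: face 58 mm from the axis when empty (42 mm from the lip, too narrow for a bottle); can be pushed 26 mm inward, towards the axis, against a spring (1.8 N at first, 4.6 N fully back), and springs out again at once, so holding a bottle against the lip.
- plate_white (a point): Middle of the outward face of the white sprung clamp plate, 36 mm wide, from 3 to 65 mm above the station floor. It slides along the radius: face 58 mm from the axis when empty (42 mm from the lip, too narrow for a bottle); can be pushed 26 mm inward, towards the axis, against a spring (1.8 N at first, 4.6 N fully back), and springs out again at once, so holding a bottle against the lip.
- plate_green (a point): Middle of the outward face of the green sprung clamp plate, 36 mm wide, from 3 to 65 mm above the station floor. It slides along the radius: face 58 mm from the axis when empty (42 mm from the lip, too narrow for a bottle); can be pushed 26 mm inward, towards the axis, against a spring (1.8 N at first, 4.6 N fully back), and springs out again at once, so holding a bottle against the lip.
- plate_amber (a point): Middle of the outward face of the orange sprung clamp plate, 36 mm wide, from 3 to 65 mm above the station floor. It slides along the radius: face 58 mm from the axis when empty (42 mm from the lip, too narrow for a bottle); can be pushed 26 mm inward, towards the axis, against a spring (1.8 N at first, 4.6 N fully back), and springs out again at once, so holding a bottle against the lip.
- carousel (a joint): Turn of the carousel, rad, counter-clockwise from above positive, endless. A star wheel clicks into a rest at every multiple of 2pi/5 and pulls the carousel into the nearest one when let go; about 0.15 N m turns it. At 0 the blue station faces the window, at -2pi/5 the white one, at -4pi/5 the green one, at +4pi/5 the orange one, at +2pi/5 the shield (each plus any whole turn).
- knob (a point): Centre of the round black fluted knob on the carousel's upright axis: diameter 34 mm, 28 mm high, centre 153 mm and top 166 mm above the bench, fixed to the carousel: grip and twist it to turn the carousel. Below it a steel post of 18 mm diameter, and a hub of 44 mm diameter up to 70 mm above the bench.
- window (a point): Middle of the loading window of the fixed round white housing, 105 mm from the axis, 55 mm above the bench; the way from the knob to this point is the way it faces. It is open 42 degrees either side and upward; elsewhere a wall 98 mm high, outer radius 115 mm. On the far side, 118 mm and more from the axis, a tower 155 mm high with a parked arm up to 200 mm.
- shield (a point): Middle of the carousel's curved white shield with a red stripe, 105 mm from the axis, 55 mm above the bench, between the blue and the orange station; it spans 33 degrees either side, 20 to 80 mm above the bench. Turned to the window it shuts it (parked).
- film_carton: Bystander, loose, to be left alone: carton of sealing film, 53x118x53 mm, left of the balance; origin under its centre.
- tape: Bystander, loose, to be left alone: roll of tape, 62 mm diameter, 18 mm high, right front; origin under its centre.
- pen: Bystander, loose, to be left alone: blue pen, 138 mm, front edge; origin under its centre.
- beaker: Bystander, loose, to be left alone: small glass beaker, 45 mm, 56 mm high, left front of the balance; origin under its centre.
- analytical_balance: The balance in its glass case, fixed: 384 mm deep (x), 230 mm wide (y), 328 mm high, origin under its centre; the bottles stand in front of it, so keep the arm and gripper clear of its front and its right side.
- stirrer: Stirrer with the glass titration cell on it, fixed, right of the loading side: 172 mm deep, 98 mm wide (cell 135 mm wide), in all about 320 mm high, origin under its centre.

How it is judged:
By the outcome, as a careful person would: the job done as asked, in the order asked, and still so for the second after the job is handed in, with the robot touching nothing.
Of blue_bottle, white_bottle, green_bottle, amber_bottle only 3 to 4 are there at a start; the rules pass over those that are not, and their reading is None.
At some moment in a run one of blue_bottle, white_bottle, green_bottle, amber_bottle may be knocked a few centimetres aside while the robot is not near it.
It also fails if it takes over 210 s, if anything falls off the work surface, if the arm or the gripper's body presses on something with over 40 N, if the wrist force passes 120 N, or if a joint passes its speed limit or range.

## Working session

There is one attempt and no reset: what is moved stays moved. The work goes in short steps, Python scripts to look and compute and a tool call to move; the robot and the scene stay as the last step left them, time stands still between calls to the robot, and variables do not carry over. Pictures are saved under pics/ and viewed, at most 14 in all, crops included, and the job is handed in when it is done.

Besides the shell and the picture viewer there is one more tool, called after "Emit:" in YAML: its name, and indented under it one key for each argument. jog_arm: Moves the arm, as the interface text tells. Shifts and turns lie within -1 to 1; 1 stands for 0.025 m of shift or 8 degrees of turn. Its arguments: {"type":"object","properties":{"steps":{"type":"array"},"hand":{"type":"number"},"squeeze":{"type":"number"}},"required":["steps"]}

```bash
mkdir -p pics; cat > h.py <<'E'
import numpy as np, cv2
from workcell import arm, viewer, spot_in
def ray(cam,px):
    p=viewer.camera_params(cam);T=np.array(p["world_from_camera"])
    d=T[:3,:3]@np.array([(px[0]-p["cx"])/p["fx"],(px[1]-p["cy"])/p["fy"],1]);return T[:3,3],d
def atz(cam,px,z):
    o,d=ray(cam,px);return o+d*(z-o[2])/d[2]
def proj(cam,X):
    p=viewer.camera_params(cam);T=np.linalg.inv(np.array(p["world_from_camera"]))
    c=T[:3,:3]@np.array(X)+T[:3,3];return [p["cx"]+p["fx"]*c[0]/c[2],p["cy"]+p["fy"]*c[1]/c[2]]
def save(cam,f):
    im=viewer.grab_frame(cam);cv2.imwrite("pics/"+f,im[:,:,::-1]);return im
Z=dict(blue_mid=.064,white_mid=.059,green_mid=.058,amber_mid=.056,knob=.153,window=.055,shield=.055,plate_blue=.054,plate_white=.054,plate_green=.054,plate_amber=.054)
def spots(cam,names):
    for n in names:
        r=spot_in(n,cam)
        for q in r[:2]:
            px=[q["point"][0]*640,q["point"][1]*480]
            print(cam,n,round(q["score"],2),np.round(px),np.round(atz(cam,px,Z.get(n,.03)),3))
E
python3 - <<'E'
from h import *
save("scene","s1.png");save("top","t1.png")
o=arm.get_obs();print(o["position"],o["tcp_rot"],o["clock"])
for c in("scene","top"):
    T=np.array(viewer.camera_params(c)["world_from_camera"]);print(c,T.round(3).tolist())
spots("top",list(Z))
spots("scene",list(Z)[:6])
E
```

```text
[ 0.16239596 -0.62891988  0.24357763] [-3.11486035e+00 -3.95882943e-01  5.21055857e-04] 0.1
scene [[-0.721, -0.489, 0.491, 0.098], [-0.693, 0.504, -0.516, 0.416], [0.005, -0.712, -0.702, 0.764], [0.0, 0.0, 0.0, 1.0]]
top [[-0.012, -0.975, 0.221, 0.312], [-1.0, 0.013, 0.003, -0.08], [-0.006, -0.221, -0.975, 1.162], [0.0, 0.0, 0.0, 1.0]]
top blue_mid 0.57 [257. 305.] [0.419 0.068 0.064]
top blue_mid 0.55 [181. 255.] [0.526 0.23  0.064]
top white_mid 0.78 [205. 302.] [0.426 0.177 0.059]
top white_mid 0.51 [376. 298.] [ 0.431 -0.18   0.059]
top green_mid 0.85 [377. 297.] [ 0.433 -0.184  0.058]
top green_mid 0.68 [396. 198.] [ 0.647 -0.231  0.058]
top knob 0.84 [376. 200.] [ 0.616 -0.179  0.153]
top knob 0.2 [395. 176.] [ 0.664 -0.218  0.153]
top window 0.58 [378. 180.] [ 0.692 -0.194  0.055]
top window 0.33 [379. 197.] [ 0.653 -0.194  0.055]
top shield 0.64 [376. 198.] [ 0.65  -0.188  0.055]
top plate_blue 0.57 [374. 218.] [ 0.605 -0.183  0.054]
top plate_white 0.42 [397. 203.] [ 0.639 -0.234  0.054]
top plate_green 0.46 [393. 175.] [ 0.702 -0.226  0.054]
top plate_amber 0.65 [363. 178.] [ 0.698 -0.162  0.054]
top plate_amber 0.5 [374. 201.] [ 0.643 -0.183  0.054]
scene blue_mid 0.62 [319. 345.] [0.411 0.069 0.064]
scene blue_mid 0.17 [452. 271.] [ 0.344 -0.226  0.064]
scene white_mid 0.93 [258. 386.] [0.431 0.188 0.059]
scene green_mid 0.91 [399. 264.] [ 0.43  -0.177  0.058]
scene knob 0.94 [327. 216.] [ 0.553 -0.1    0.153]
scene window 0.76 [316. 205.] [ 0.666 -0.191  0.055]
scene window 0.63 [326. 216.] [ 0.628 -0.182  0.055]
```

View pics/s1.png

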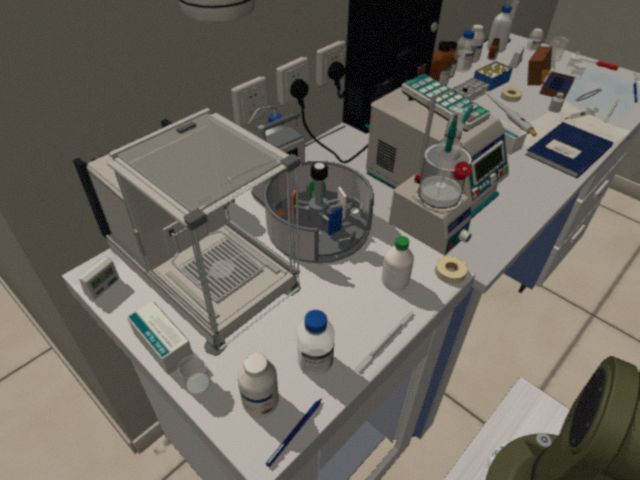

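View pics/t1.png

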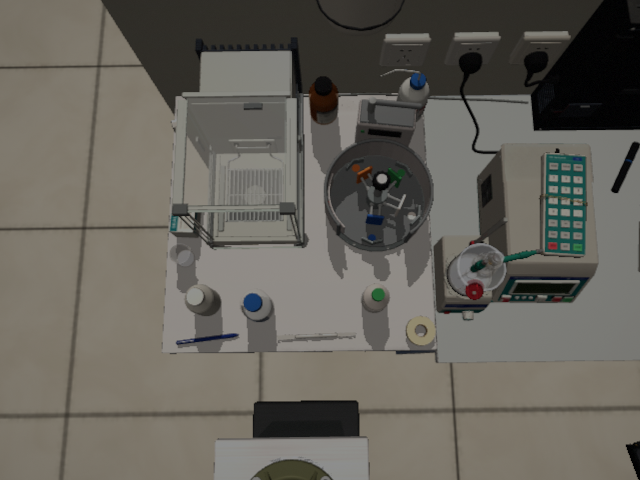

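The scene shows three bottles at the front: blue (319,345), white (258,386) and green (399,264). The amber one is absent from the front. The carousel sits at top-view (379,195). I'll zoom in on it to find the rest position and the window direction.

```bash
python3 - <<'E'
from h import *
a=cv2.imread("pics/t1.png")[130:260,310:450];b=cv2.imread("pics/s1.png")[150:280,250:390]
cv2.imwrite("pics/c1.png",np.hstack([cv2.resize(a,(400,372),interpolation=3),cv2.resize(b,(400,372),interpolation=3)]))
a=cv2.imread("pics/t1.png")[270:330,180:400]
cv2.imwrite("pics/c2.png",cv2.resize(a,(800,218),interpolation=3))
print(atz("top",(381,181),.166))
E
```

```text
[ 0.65073612 -0.18841721  0.166     ]
```

View pics/c1.png

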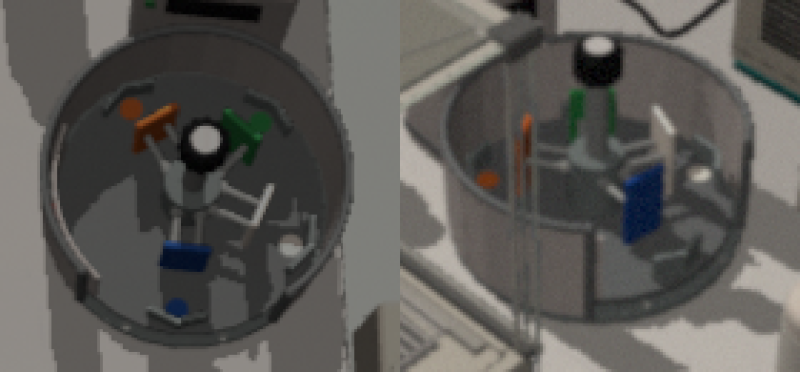

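View pics/c2.png

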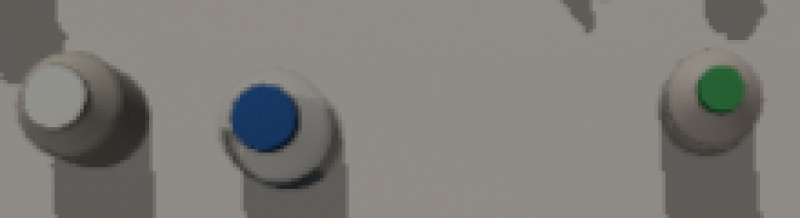

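The carousel rests with the blue station at the window. In the top frame the knob is near (382,178) and the blue lip dot near (372,238). I'll work out positions.

```bash
python3 - <<'E'
from h import *
k=atz("top",(381.7,178.4),.166);l=atz("top",(372,237.6),.021)
f=lambda x,y:(310+x*.35,130+y*.3495)
e1=atz("top",f(82,280),.098);e2=atz("top",f(278,300),.098)
print("knob",k,"dot",l,"edges",e1,e2)
for p in(k,):
  for q in(l,e1,e2):
    d=(q-p)[:2];print(np.hypot(*d),np.degrees(np.arctan2(d[1],d[0])))
# rim ellipse fit by hand points outer top rim z=.098: left 42,180  right 352,170 top 195,25
for c in((42,175),(352,175),(197,27)):print(atz("top",f(*c),.098))
for n,p,z in(("white",(195.1,296.7),.118),("blue",(252.6,302.2),.128),("green",(378.3,294.2),.116)):print(n,atz("top",p,z))
# scene knob top
print(atz("scene",(250+597*.35,150+47*.3495),.166))
E
```

```text
knob [ 0.65612751 -0.18999471  0.166     ] dot [ 0.56885849 -0.17967914  0.021     ] edges [ 0.57311467 -0.10461758  0.098     ] [ 0.55633453 -0.24595999  0.098     ]
0.0878765787745589 173.25867362142844
0.11908142769726322 134.19558932288354
0.11441482268558877 -150.71568784710578
[ 0.6530857  -0.07655116  0.098     ]
[ 0.64988615 -0.30475777  0.098     ]
[ 0.76797151 -0.19475391  0.098     ]
white [0.43184425 0.18236589 0.118     ]
blue [0.41850322 0.06690775 0.128     ]
green [ 0.43238953 -0.18018994  0.116     ]
[ 0.4539515  -0.38533341  0.166     ]
```

Emit:
jog_arm:
  steps: [0,0,1,0,0,0,1,0,0,0,1,0,0,0,1,0,0,0,1,0,0,0,1,0,0.75,1,0,-0.2,0.75,1,0,-0.2,0.75,1,0,-0.2,0.75,1,0,-0.2,0.75,1,0,-0.2,0.75,1,0,-0.2,0.75,1,0,-0.2,0.75,1,0,-0.2,0.75,1,0,-0.2,0.75,1,0,-0.2,0.75,1,0,-0.2,0.75,1,0,-0.2,0.75,1,0,-0.2,0.75,1,0,-0.2]
  hand: 87
  squeeze: 50

```text
clock: 3.45
position: [0.4255, -0.2785, 0.3948]
tcp_rot: [3.134, -0.218, 0.0]
force: [-0.4, 0.3, -0.7]
width: 1.001
grip_force: 0.0
```

```bash
python3 - <<'E'
from h import *
p=viewer.camera_params("wrist");print(p["fx"],np.round(p["world_from_camera"],3).tolist())
print(proj("wrist",(.655,-.19,.166)))
spots("wrist",["knob","green_mid"]);spots("top",["stirrer","analytical_balance"])
save("wrist","w1.png")
E
```

```text
381.2897389352623 [[-0.14, -0.957, -0.253, 0.496], [-0.99, 0.135, 0.035, -0.289], [0.001, 0.256, -0.967, 0.535], [0.0, 0.0, 0.0, 1.0]]
[np.float64(173.54844521323636), np.float64(-41.01330307757905)]Traceback (most recent call last):
  File "<stdin>", line 4, in <module>
  File "h.py", line 16, in spots
    r=spot_in(n,cam)
ValueError: no camera of that name has taken a picture
```

Emit:
jog_arm:
  steps: [1,1,0,0,1,1,0,0,1,1,0,0,1,0.5,0,0,0,0,0,0]

```text
clock: 4.08
position: [0.5263, -0.1899, 0.3942]
tcp_rot: [-3.133, 0.21, 0.0]
force: [-0.8, -0.1, 0.2]
width: 1.0
grip_force: 0.0
```

```bash
python3 - <<'E'
from h import *
print(proj("wrist",(.655,-.19,.166)))
save("wrist","w1.png")
spots("wrist",["knob","green_mid","plate_blue","plate_white","shield"]);spots("top",["stirrer","analytical_balance"])
E
```

```text
[np.float64(297.48933942907007), np.float64(70.99424386034332)]
wrist green_mid 0.88 [320. 258.] [ 0.441 -0.186  0.058]
wrist green_mid 0.54 [302.  84.] [ 0.655 -0.194  0.058]
wrist plate_blue 0.57 [297. 130.] [ 0.605 -0.18   0.054]
wrist plate_blue 0.35 [300.  83.] [ 0.657 -0.192  0.054]
wrist plate_white 0.62 [344.  95.] [ 0.637 -0.242  0.054]
wrist shield 0.58 [297.  86.] [ 0.655 -0.189  0.055]
top stirrer 0.5 [182. 256.] [0.531 0.237 0.03 ]
top analytical_balance 0.5 [373. 199.] [ 0.655 -0.183  0.03 ]
```

View pics/w1.png

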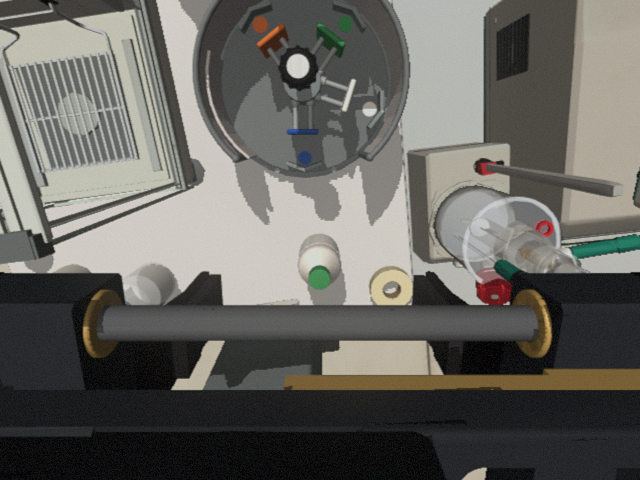

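```bash
python3 - <<'E'
from h import *
c=lambda p,z:atz("wrist",p,z)
k=c((298,67.5),.166);print("knob",k)
for n,p,z in(("e1",(240,159),.098),("e2",(363,159),.098),("dot",(305,158),.021),("plate",(303,131),.084),("dotw",(370,109),.021),("doto",(260,24),.021),("dotg",(346,22),.021)):
    q=c(p,z);d=(q-k)[:2];print(n,q.round(3),np.hypot(*d).round(3),np.degrees(np.arctan2(d[1],d[0])).round(1))
print("rim",c((194,75),.098),c((409,75),.098))
for n,p,z in(("stirL",(410,160),.1),("stirLf",(430,262),.1),("cellL",(462,230),.32),("cellL",(436,220),.15),("balR",(186,185),.03),("balcorner",(45,250),.2)):print(n,c(p,z).round(3))
print("green cap",c((319,277),.116))
E
```

```text
knob [ 0.65619961 -0.19465351  0.166     ]
e1 [ 0.583 -0.114  0.098] 0.109 132.4
e2 [ 0.563 -0.251  0.098] 0.109 -148.8
dot [ 0.57  -0.184  0.021] 0.087 172.8
plate [ 0.603 -0.188  0.084] 0.054 173.2
dotw [ 0.619 -0.275  0.021] 0.089 -114.8
doto [ 0.735 -0.153  0.021] 0.089 27.7
dotg [ 0.723 -0.257  0.021] 0.091 -43.1
rim [ 0.67569911 -0.08240708  0.098     ] [ 0.64368609 -0.30914647  0.098     ]
stirL [ 0.555 -0.303  0.1  ]
stirLf [ 0.431 -0.317  0.1  ]
cellL [ 0.531 -0.279  0.32 ]
cellL [ 0.495 -0.313  0.15 ]
balR [ 0.558 -0.023  0.03 ]
balcorner [0.53  0.058 0.2  ]
green cap [ 0.43721471 -0.18331301  0.116     ]
```

Emit:
jog_arm:
  steps: [-0.86,0.9,0,0,-0.86,0.9,0,0,-0.86,0.9,0,0,-0.86,0.9,0,0,-0.76,0.9,0,0,0,0.9,0,0,0,0.9,-1,0,0,0.9,-1,0,0,1,-1,0,0,1,-1,0,0,1,-0.8,0,0,0,0,0,0,0,0,0]

```text
clock: 6.1
position: [0.4204, 0.0621, 0.2753]
tcp_rot: [3.133, -0.218, 0.002]
force: [-0.6, -1.0, -0.5]
width: 1.003
grip_force: 0.0
```

```bash
cat >> h.py <<'E'
def cap(cam,lo,hi,z,roi=None):
    im=viewer.grab_frame(cam);h=cv2.cvtColor(im,cv2.COLOR_RGB2HSV);m=cv2.inRange(h,lo,hi)
    n,l,s,c=cv2.connectedComponentsWithStats(m)
    for i in np.argsort(-s[1:,4])[:4]+1:
        print(cam,s[i].tolist(),c[i].round(1),atz(cam,c[i],z).round(4))
BL=((100,120,60),(125,255,255));GR=((45,120,40),(80,255,255))
E
python3 - <<'E'
from h import *
print(arm.get_obs()["position"])
save("wrist","w2.png");cap("wrist",*BL,.128);cap("top",*BL,.128)
spots("wrist",["blue_mid","white_mid"])
E
```

```text
[0.42041656 0.06209741 0.27534443]
wrist [287, 205, 44, 46, 1587] [308.6 227.9] [0.4241 0.0675 0.128 ]
wrist [543, 1, 18, 15, 178] [552.9   7.4] [ 0.5518 -0.1177  0.128 ]
wrist [247, 258, 31, 10, 149] [260.2 262.1] [0.4019 0.1096 0.128 ]
wrist [166, 277, 30, 9, 65] [180.7 280.8] [0.3954 0.1756 0.128 ]
top [410, 73, 16, 14, 154] [417.7  79.5] [ 0.8917 -0.2795  0.128 ]
top [248, 294, 14, 8, 85] [254.  297.8] [0.4271 0.0643 0.128 ]
top [368, 234, 8, 7, 37] [371.7 237. ] [ 0.546  -0.1697  0.128 ]
top [367, 214, 17, 4, 37] [374.9 215.8] [ 0.5898 -0.1777  0.128 ]
wrist blue_mid 0.94 [308. 216.] [0.42  0.07  0.064]
wrist blue_mid 0.4 [574. 160.] [ 0.438 -0.176  0.064]
wrist white_mid 0.82 [189. 216.] [0.435 0.183 0.059]
```

View pics/w2.png

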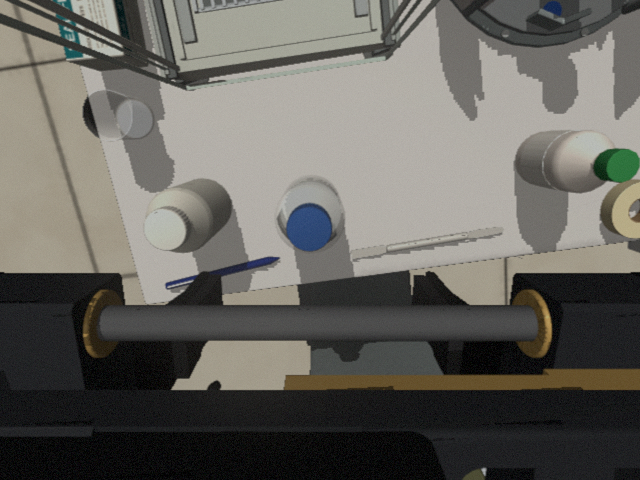

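Emit:
jog_arm:
  steps: [0.06,0.2,-0.9,0,0,0,-0.9,0,0,0,-0.9,0,0,0,-0.9,0,0,0,-0.9,0,0,0,-0.9,0,0,0,-0.9,0,0,0,-0.9,0,0,0,-0.5,0,0,0,0,0,0,0,0,0]

```text
clock: 7.72
position: [0.4223, 0.0681, 0.0828]
tcp_rot: [-3.134, 0.217, -0.002]
force: [0.3, -0.3, -0.1]
width: 1.001
grip_force: 0.0
```

Emit:
jog_arm:
  steps: [0,0,0,0,0,0,0,0,0,0,0,0,0,0,0,0,0,0,0,0,0,0,0,0]
  hand: 50
  squeeze: 50

```text
clock: 8.48
position: [0.4217, 0.0681, 0.0823]
tcp_rot: [3.134, -0.217, 0.0]
force: [-0.7, 0.1, 3.5]
width: 0.708
grip_force: 50.0
```

Emit:
jog_arm:
  steps: [0,0,1,0,0,0,1,0,0,-0.96,0,0,0,-0.96,0,0,0,-0.96,0,0,0,-0.96,0,0,0,-0.96,0,0,0,-0.96,0,0,0,-0.96,0,0,0.85,-0.65,0,0,0.85,-0.65,0,0,0.85,-0.65,0,0,0.85,-0.65,0,0,0,0,0,0]

```text
clock: 10.22
position: [0.5071, -0.1659, 0.1312]
tcp_rot: [-3.133, 0.219, 0.001]
force: [-1.4, 0.1, -2.1]
width: 0.707
grip_force: 50.0
```

```bash
python3 - <<'E'
from h import *
o=arm.get_obs();print(o["position"],o["width"]*87)
save("wrist","w3.png")
A=np.array([.656,-.193]);u=np.array([np.cos(np.radians(172.6)),np.sin(np.radians(172.6))])
for r in(.11,.092,.0645):print(r,A+u*r,(A+u*r-o["position"][:2])/.025)
E
```

```text
[ 0.50706411 -0.16589867  0.13116365] 61.47143242072594
0.11 [ 0.54691617 -0.17883248] [ 1.59408243 -0.51735258]
0.092 [ 0.56476625 -0.18115081] [ 2.30808567 -0.61008541]
0.0645 [ 0.59203721 -0.18469268] [ 3.39892395 -0.75176056]
```

View pics/w3.png

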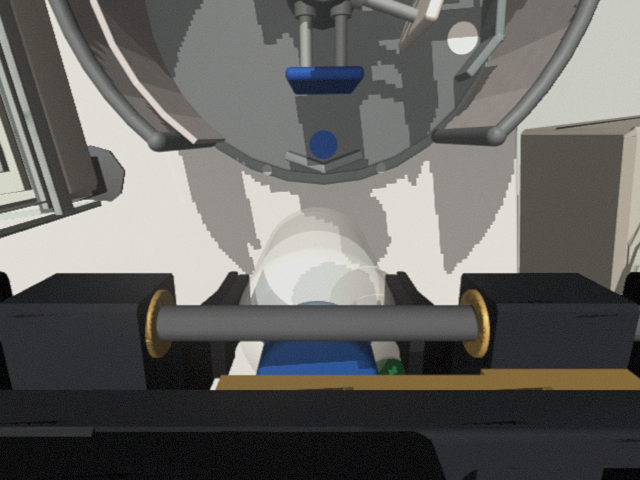

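```bash
python3 - <<'E'
from h import *
c=lambda p,z:print(p,z,atz("wrist",p,z).round(4))
c((325,67),.085);c((325,80),.085);c((325,93),.023);c((322.5,144),.021);c((322.5,165),.042);c((322.5,158),.042)
c((160,145),.098);c((495,140),.098);c((288,68),.085);c((362,68),.085)
E
```

```text
(325, 67) 0.085 [ 0.6057 -0.1828  0.085 ]
(325, 80) 0.085 [ 0.6003 -0.1821  0.085 ]
(325, 93) 0.023 [ 0.6009 -0.1834  0.023 ]
(322.5, 144) 0.021 [ 0.571  -0.1778  0.021 ]
(322.5, 165) 0.042 [ 0.5595 -0.1759  0.042 ]
(322.5, 158) 0.042 [ 0.5636 -0.1765  0.042 ]
(160, 145) 0.098 [ 0.5823 -0.106   0.098 ]
(495, 140) 0.098 [ 0.5639 -0.2523  0.098 ]
(288, 68) 0.085 [ 0.6076 -0.1662  0.085 ]
(362, 68) 0.085 [ 0.603  -0.1993  0.085 ]
```

Emit:
jog_arm:
  steps: [0.9,-0.27,0,0,0.61,-0.08,0,0,0.61,-0.08,0,0,0,0,0,0]

```text
clock: 10.78
position: [0.5603, -0.175, 0.132]
tcp_rot: [-3.133, 0.215, -0.0]
force: [0.5, -0.7, -1.8]
width: 0.704
grip_force: 50.0
```

Emit:
jog_arm:
  steps: [0.4,-0.05,0,0,0.4,-0.05,0,0,0.42,-0.06,0,0,0,0,0,0,0,0,0,0]

```text
clock: 11.4
position: [0.5894, -0.1795, 0.1318]
tcp_rot: [-3.134, 0.217, 0.003]
force: [-3.9, 1.2, -0.3]
width: 0.703
grip_force: 50.0
```

Emit:
jog_arm:
  steps: [0.12,-0.03,0,0,0,0,0,0,0,0,0,0]

```text
clock: 11.78
position: [0.5927, -0.18, 0.1318]
tcp_rot: [-3.134, 0.216, 0.001]
force: [-4.5, 2.5, -2.5]
width: 0.705
grip_force: 50.0
```

```bash
python3 - <<'E'
from h import *
o=arm.get_obs();print(o["position"],o["force"],o["wrist_torque"])
save("wrist","w4.png")
E
```

```text
[ 0.59268972 -0.17995875  0.13178533] [-4.47544632  2.47447871 -2.54111895] [0.54831115 1.02424024 0.00113458]
```

View pics/w4.png

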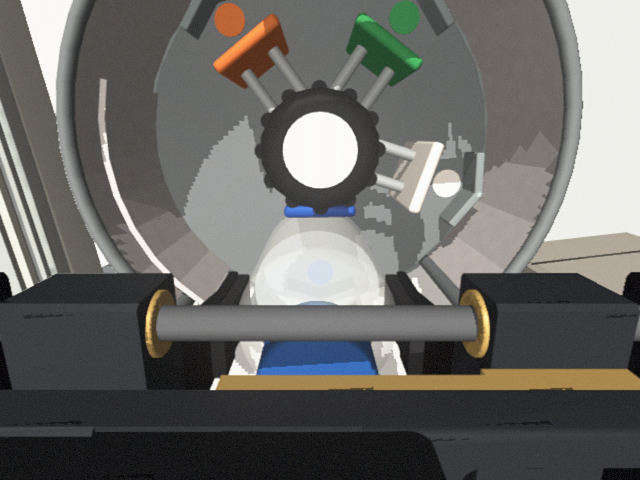

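```bash
python3 - <<'E'
from h import *
print(atz("wrist",(320,149.5),.166),atz("wrist",(320,206),.085),atz("wrist",(320,216),.085))
E
```

```text
[ 0.65947133 -0.19053527  0.166     ] [ 0.62964981 -0.18708974  0.085     ] [ 0.62464055 -0.18640032  0.085     ]
```

Emit:
jog_arm:
  steps: [0.04,0,-0.2,0,0,0,-0.2,0,0,0,-0.2,0,0,0,0,0]

```text
clock: 12.32
position: [0.5937, -0.1807, 0.1161]
tcp_rot: [3.134, -0.217, -0.001]
force: [-3.6, -0.8, -4.5]
width: 0.705
grip_force: 50.0
```

Emit:
jog_arm:
  steps: [0.04,0,-0.2,0,0,0,-0.2,0,0,0,-0.13,0,0,0,0,0,0,0,0,0]

```text
clock: 12.95
position: [0.5945, -0.1802, 0.1032]
tcp_rot: [-3.134, 0.217, 0.002]
force: [-2.9, 0.5, -3.9]
width: 0.708
grip_force: 50.0
```

Emit:
jog_arm:
  steps: [0,0,-0.06,0,0,0,0,0,0,0,0,0]

```text
clock: 13.32
position: [0.5952, -0.1803, 0.1025]
tcp_rot: [3.134, -0.217, 0.0]
force: [-4.2, 0.4, -0.3]
width: 0.707
grip_force: 50.0
```

Emit:
jog_arm:
  steps: [0,0,0,0,0,0,0,0,0,0,0,0]
  hand: 72

```text
clock: 13.7
position: [0.5961, -0.1805, 0.103]
tcp_rot: [3.134, -0.217, 0.004]
force: [1.1, 0.3, -0.8]
width: 0.824
grip_force: 0.0
```

```bash
python3 - <<'E'
from h import *
save("wrist","w5.png");
a=cv2.imread("pics/w5.png")[80:400,140:500];b=save("scene","s5.png")[150:280,250:390,::-1]
cv2.imwrite("pics/c5.png",np.hstack([cv2.resize(a,(400,372)),cv2.resize(b,(400,372),interpolation=3)]))
E
```

```text
(no output)
```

View pics/c5.png

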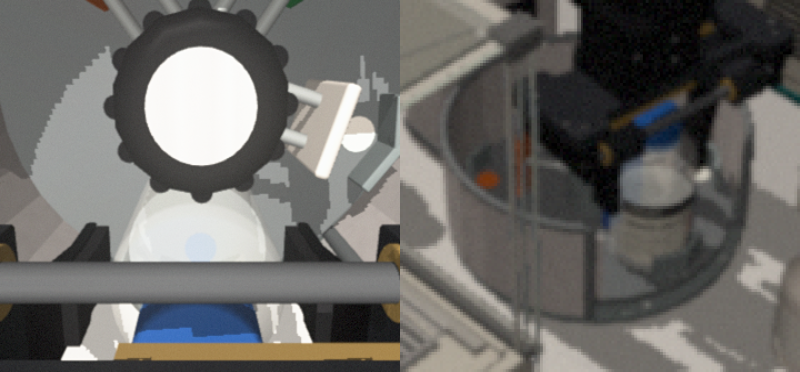

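Emit:
jog_arm:
  steps: [0,0,0.86,0,0,0,0.86,0,0,0,0.86,0,0,0,0.86,0,0,0,0.86,0,0.83,-0.14,0,0,0.83,-0.13,0,0,0.83,-0.13,0,0,0,0,0,0]
  hand: 55

```text
clock: 14.92
position: [0.6579, -0.1903, 0.2109]
tcp_rot: [-3.134, 0.216, -0.001]
force: [-2.4, 0.8, 2.5]
width: 0.643
grip_force: 12.3
```

```bash
python3 - <<'E'
from h import *
o=arm.get_obs();print(o["position"],o["qpos"],o["force"])
cap("scene",*BL,.1)
spots("wrist",["knob","blue_mid"])
E
```

```text
[ 0.65785427 -0.19031651  0.2109436 ] [ 0.65215326  0.46918639 -0.57137619  1.38350892  0.25241098  1.36108559
 -1.63073815] [-2.41159824  0.7866201   2.53695236]
scene [530, 123, 81, 50, 1057] [571.7 146.7] [ 0.3447 -0.7273  0.1   ]
scene [475, 70, 36, 20, 290] [493.5  79. ] [ 0.6493 -0.9042  0.1   ]
scene [316, 141, 17, 14, 117] [323.6 147.7] [ 0.7607 -0.316   0.1   ]
scene [328, 209, 14, 26, 116] [332.1 219.2] [ 0.5783 -0.1449  0.1   ]
wrist knob 0.66 [290. 143.] [ 0.726 -0.187  0.153]
wrist blue_mid 0.69 [314. 297.] [ 0.603 -0.181  0.064]
```

```bash
python3 - <<'E'
from h import *
a=save("wrist","w6.png")[80:400,140:500,::-1];b=save("scene","s6.png")[120:280,250:410,::-1]
cv2.imwrite("pics/c6.png",np.hstack([cv2.resize(a,(400,372)),cv2.resize(b,(400,400),interpolation=3)[:372]]))
o=arm.get_obs();print(o["width"],o["grip_force"])
E
```

```text
0.6400939243985934 16.095093190670013
```

View pics/c6.png

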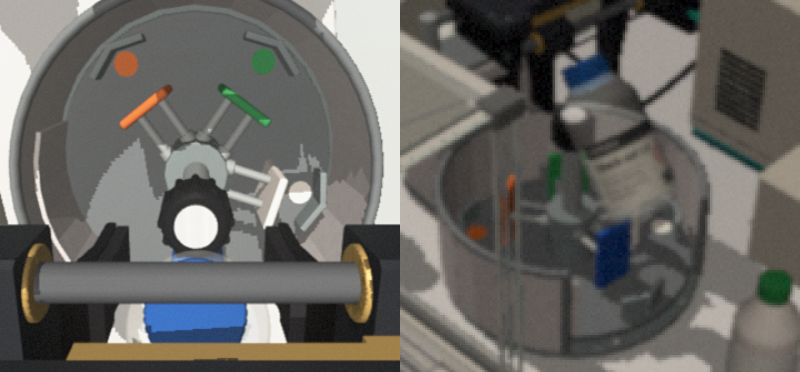

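The 55 mm opening command closed the fingers on the bottle again, so it was lifted and now leans on the knob, still held. I'll carry it back out of the window to stand it on the bench.

Emit:
jog_arm:
  steps: [-0.5,0.07,0,0,-0.5,0.07,0,0,-0.7,0.09,0,0,-0.8,0.1,0,0,-0.8,0.1,0,0,-0.8,0.1,0,0,-0.8,0.1,0,0,-0.8,0.1,0,0,-0.6,0.07,0,0,0,0,0,0]

```text
clock: 16.42
position: [0.4989, -0.1706, 0.21]
tcp_rot: [3.133, -0.218, 0.0]
force: [-0.1, -0.3, 0.1]
width: 0.632
grip_force: 0.0
```

```bash
python3 - <<'E'
from h import *
a=save("top","t7.png")[200:330,300:440,::-1];b=save("scene","s7.png")[150:330,290:450,::-1]
cv2.imwrite("pics/c7.png",np.hstack([cv2.resize(a,(400,372)),cv2.resize(b,(400,450),interpolation=3)[:372]]))
o=arm.get_obs();print(o["width"],o["grip_force"],o["position"],o["force"])
E
```

```text
0.6350796537615799 0.0 [ 0.50012834 -0.17052674  0.21006818] [-0.89859699 -0.37773419 -0.48284724]
```

View pics/c7.png

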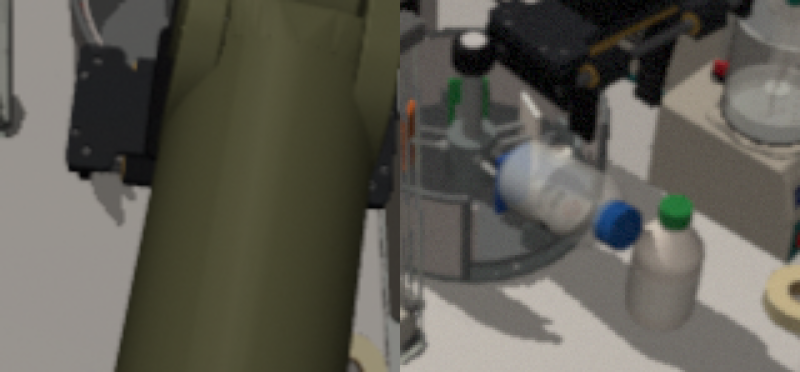

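The bottle slipped out and now lies across the lip, with its base by the blue plate and its cap outward; the cap is at about scene pixel (377,240). I'll triangulate the cap.

```bash
cat >> h.py <<'E'
def blob(cam,lo,hi,near=None):
    im=viewer.grab_frame(cam);h=cv2.cvtColor(im,cv2.COLOR_RGB2HSV);m=cv2.inRange(h,lo,hi)
    n,l,s,c=cv2.connectedComponentsWithStats(m);r=[(s[i].tolist(),c[i].round(1).tolist()) for i in np.argsort(-s[1:,4])[:5]+1]
    return r
def tri(a,b):
    (o1,d1),(o2,d2)=a,b
    t=np.linalg.lstsq(np.stack([d1,-d2],1),o2-o1,rcond=None)[0]
    p,q=o1+t[0]*d1,o2+t[1]*d2;return (p+q)/2,np.linalg.norm(p-q)
E
python3 - <<'E'
from h import *
s=blob("scene",*BL);w=blob("wrist",*BL)
for x in s:print("s",x)
for x in w:print("w",x)
S=[x for x in s if np.hypot(x[1][0]-377,x[1][1]-240)<15][0][1]
for x in w:
    if x[0][4]>100:print(x[1],tri(ray("scene",S),ray("wrist",x[1])))
im=cv2.imread("pics/w6.png")
a=viewer.grab_frame("wrist")[:,:,::-1];b=viewer.grab_frame("scene")[190:290,330:430,::-1]
cv2.imwrite("pics/c8.png",np.hstack([cv2.resize(a,(480,360)),cv2.resize(b,(320,360),interpolation=3)]))
E
```

```text
s ([530, 123, 81, 50, 1318], [572.4, 146.5])
s ([475, 70, 36, 20, 290], [493.6, 79.0])
s ([368, 231, 18, 18, 241], [376.8, 239.4])
s ([269, 113, 13, 9, 70], [274.0, 116.9])
s ([464, 30, 10, 8, 65], [468.1, 33.4])
w ([292, 258, 49, 24, 1041], [315.5, 269.8])
w ([288, 78, 53, 10, 341], [313.4, 81.4])
[315.5, 269.8] (array([ 0.48107989, -0.16649636,  0.09519471]), np.float64(0.0013480664221054155))
[313.4, 81.4] (array([ 0.56759186, -0.20642972,  0.02788912]), np.float64(0.10036934608012674))
```

View pics/c8.png

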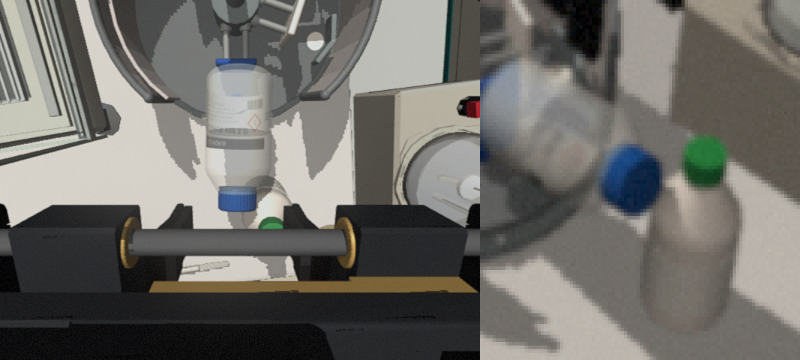

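The bottle lies along the radius, tilted up, with its cap near (0.481, −0.167, 0.095). I'll pinch the cap lightly and lift so that the bottle swings upright.

Emit:
jog_arm:
  steps: [-0.33,0.08,-0.2,0,-0.33,0.08,-0.8,0,0,0,-0.9,0,0,0,-0.9,0,0,0,-0.9,0,0,0,-0.75,0,0,0,0,0]
  hand: 60
  squeeze: 10

```text
clock: 17.6
position: [0.4866, -0.1672, 0.1004]
tcp_rot: [3.132, -0.214, 0.011]
force: [2.5, -1.1, 7.8]
width: 0.688
grip_force: 9.0
```

Emit:
jog_arm:
  steps: [0,0,0,0,0,0,0,0,0,0,0,0,0,0,0,0,0,0,0,0,0,0,0,0]
  hand: 20
  squeeze: 10

```text
clock: 18.35
position: [0.4861, -0.1671, 0.1006]
tcp_rot: [3.132, -0.215, 0.01]
force: [2.8, -0.5, 7.2]
width: 0.686
grip_force: 12.9
```

```bash
python3 - <<'E'
from h import *
s=blob("scene",*BL);w=blob("wrist",*BL)
for x in s[:4]:print("s",x)
for x in w[:4]:print("w",x)
print(blob("scene",*GR)[:3],blob("wrist",*GR)[:3])
print(arm.get_obs()["width"],arm.get_obs()["wrist_torque"])
p=arm.get_obs()["position"]
for z in(.078,.1):
  for dy in(-.03,.03):print(proj("scene",(p[0],p[1]+dy,z)),proj("wrist",(p[0],p[1]+dy,z)))
a=viewer.grab_frame("wrist")[150:450,140:500,::-1];b=viewer.grab_frame("scene")[180:300,320:440,::-1]
cv2.imwrite("pics/c9.png",np.hstack([cv2.resize(a,(430,360)),cv2.resize(b,(360,360),interpolation=3)]))
E
```

```text
s ([530, 124, 81, 49, 1537], [572.3, 146.6])
s ([477, 73, 33, 17, 231], [495.3, 80.1])
s ([367, 237, 15, 17, 148], [373.2, 244.1])
s ([269, 113, 13, 9, 70], [274.1, 116.8])
w ([279, 284, 76, 21, 1027], [314.8, 297.4])
[([395, 229, 12, 13, 125], [400.6, 235.3]), ([310, 182, 4, 16, 44], [311.2, 187.4]), ([477, 108, 9, 6, 31], [481.1, 110.3])] [([380, 366, 23, 8, 102], [391.9, 369.7]), ([376, 372, 2, 1, 2], [376.5, 372.0]), ([386, 373, 1, 1, 1], [386.0, 373.0])]
0.6850068203986728 [-0.31618107 -0.51668787  0.29216805]
[np.float64(384.0237194975317), np.float64(236.55268595882268)] [np.float64(381.0272078219856), np.float64(287.8774292468007)]
[np.float64(364.6463264416372), np.float64(252.15590185369436)] [np.float64(251.8425284211868), np.float64(304.6645575231977)]
[np.float64(385.21294948917074), np.float64(228.43109623999834)] [np.float64(390.0824008324402), np.float64(308.57298254432936)]
[np.float64(365.5570904199981), np.float64(244.0230333794981)] [np.float64(243.03633342664259), np.float64(327.4115640307665)]
```

View pics/c9.png

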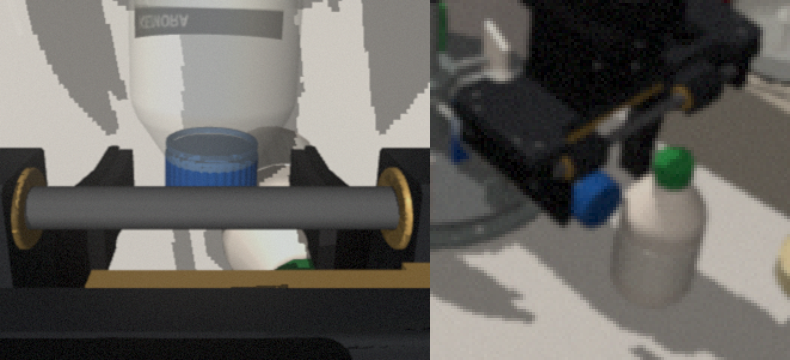

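The fingers came down on the bottle's shoulder, with the cap free between them. I'll back up, shift outward and take only the cap.

Emit:
jog_arm:
  steps: [0,0,0.5,0,0,0,1,0,0,0,0,0]
  hand: 75

```text
clock: 19.02
position: [0.4842, -0.1666, 0.1377]
tcp_rot: [3.133, -0.217, 0.004]
force: [-0.2, 0.0, -0.7]
width: 0.846
grip_force: 0.0
```

Emit:
jog_arm:
  steps: [-0.34,0,0,0,0,0,0,0,0,0,0,0]
  hand: 52

```text
clock: 19.4
position: [0.4743, -0.1665, 0.1355]
tcp_rot: [-3.134, 0.217, 0.001]
force: [-0.3, -0.5, -0.3]
width: 0.633
grip_force: 0.2
```

```bash
python3 - <<'E'
from h import *
s=blob("scene",*BL);w=blob("wrist",*BL);print(w)
S=[x for x in s if np.hypot(x[1][0]-377,x[1][1]-240)<15][0];print(S)
for x in w[:2]:print(tri(ray("scene",S[1]),ray("wrist",x[1])))
g=[x for x in blob("scene",*GR)][0];print(g,atz("scene",g[1],.105))
print(arm.get_obs()["position"],arm.get_obs()["width"])
E
```

```text
[([268, 246, 65, 36, 1655], [298.8, 265.2]), ([344, 0, 10, 3, 16], [349.1, 0.4]), ([275, 0, 2, 1, 2], [275.5, 0.0]), ([332, 258, 1, 2, 2], [332.0, 258.5])]
([364, 239, 18, 18, 163], [372.4, 247.6])
(array([ 0.48083577, -0.15645282,  0.08041288]), np.float64(0.003295161425378705))
(array([ 0.58290113, -0.22511084, -0.01211104]), np.float64(0.09448373413040827))
([394, 229, 12, 14, 136], [399.3, 235.9]) [ 0.45105419 -0.19473954  0.105     ]
[ 0.47472368 -0.16630827  0.1358068 ] 0.6019550162600944
```

Emit:
jog_arm:
  steps: [0.1,0.4,0,0,0,0,-0.7,0,0,0,-0.7,0,0,0,-0.7,0,0,0,0,0]

```text
clock: 20.18
position: [0.4793, -0.1554, 0.0845]
tcp_rot: [3.134, -0.213, 0.005]
force: [-0.7, 1.0, 2.8]
width: 0.593
grip_force: 2.6
```

Emit:
jog_arm:
  steps: [0,0,0,0,0,0,0,0,0,0,0,0,0,0,0,0]
  hand: 20
  squeeze: 9

```text
clock: 20.68
position: [0.4766, -0.1562, 0.083]
tcp_rot: [-3.134, 0.217, 0.002]
force: [-0.7, 1.7, 2.2]
width: 0.499
grip_force: 10.1
```

Emit:
jog_arm:
  steps: [0,0,0,0,0,0,0,0,0,0,0.2,0,0,0,0.2,0,0,0,0.2,0,0,0,0,0]

```text
clock: 21.42
position: [0.4775, -0.1567, 0.0993]
tcp_rot: [3.133, -0.217, 0.001]
force: [-1.9, 1.1, 2.4]
width: 0.435
grip_force: 9.3
```

```bash
python3 - <<'E'
from h import *
o=arm.get_obs();print(o["position"],o["width"]*87,o["grip_force"],o["force"])
s=blob("scene",*BL);w=blob("wrist",*BL);print(s,w)
a=viewer.grab_frame("wrist")[100:400,140:500,::-1];b=viewer.grab_frame("scene")[180:300,320:440,::-1]
cv2.imwrite("pics/c10.png",np.hstack([cv2.resize(a,(430,360)),cv2.resize(b,(360,360),interpolation=3)]))
E
```

```text
[ 0.47751348 -0.15671561  0.09930221] 37.870585324550426 9.251600970383151 [-1.90862434  1.102874    2.37707811]
[([529, 124, 82, 49, 1591], [572.4, 146.9]), ([486, 78, 23, 12, 119], [496.1, 82.5]), ([269, 113, 13, 9, 71], [274.0, 116.8]), ([307, 401, 13, 15, 61], [312.7, 408.4]), ([560, 79, 10, 12, 55], [565.1, 84.9])] [([263, 257, 71, 48, 1597], [298.0, 286.8])]
```

Emit:
jog_arm:
  steps: [0,0,0.25,0,0,0,0.25,0,0,0,0.25,0,0,0,0.25,0,0,0,0,0]

```text
clock: 22.25
position: [0.4775, -0.1564, 0.1242]
tcp_rot: [3.134, -0.217, 0.001]
force: [-1.4, 0.9, 0.3]
width: 0.231
grip_force: 1.2
```

```bash
python3 - <<'E'
from h import *
o=arm.get_obs();print(o["position"],o["width"]*87,o["grip_force"],o["force"])
print(blob("wrist",*BL));print([x for x in blob("scene",*BL) if abs(x[1][0]-372)<40 and abs(x[1][1]-240)<50])
E
```

```text
[ 0.47753325 -0.15635282  0.1241932 ] 20.088105734774167 1.2072241637702064 [-1.41681999  0.90769517  0.29069456]
[([246, 252, 73, 49, 1383], [281.2, 276.7])]
[([357, 241, 19, 18, 226], [365.6, 250.4])]
```

```bash
python3 - <<'E'
from h import *
w=blob("wrist",*BL)[0][1];s=[x for x in blob("scene",*BL) if abs(x[1][0]-366)<20 and abs(x[1][1]-250)<20][0][1]
print(tri(ray("scene",s),ray("wrist",w)))
for z in(.05,.06,.07,.08):print(z,atz("wrist",w,z),atz("scene",s,z))
# cap box corners
print(atz("wrist",(246,276),.065),atz("wrist",(319,276),.065))
spots("wrist",["blue_mid"]);spots("scene",["blue_mid"]);
a=viewer.grab_frame("wrist")[0:400,100:540,::-1];b=viewer.grab_frame("scene")[180:300,310:430,::-1]
cv2.imwrite("pics/c11.png",np.hstack([cv2.resize(a,(430,390)),cv2.resize(b,(370,390),interpolation=3)]))
E
```

```text
(array([ 0.48343092, -0.13843761,  0.0836754 ]), np.float64(0.0022711430034011355))
0.05 [ 0.47039624 -0.13411446  0.05      ] [ 0.50325531 -0.16489463  0.05      ]
0.06 [ 0.4740083  -0.13562166  0.06      ] [ 0.49757891 -0.1567648   0.06      ]
0.07 [ 0.47762036 -0.13712885  0.07      ] [ 0.49190251 -0.14863496  0.07      ]
0.08 [ 0.48123242 -0.13863605  0.08      ] [ 0.48622611 -0.14050512  0.08      ]
[ 0.47892065 -0.11715491  0.065     ] [ 0.4733216  -0.15715559  0.065     ]
scene blue_mid 0.81 [360. 251.] [ 0.503 -0.145  0.064]
```

View pics/c11.png

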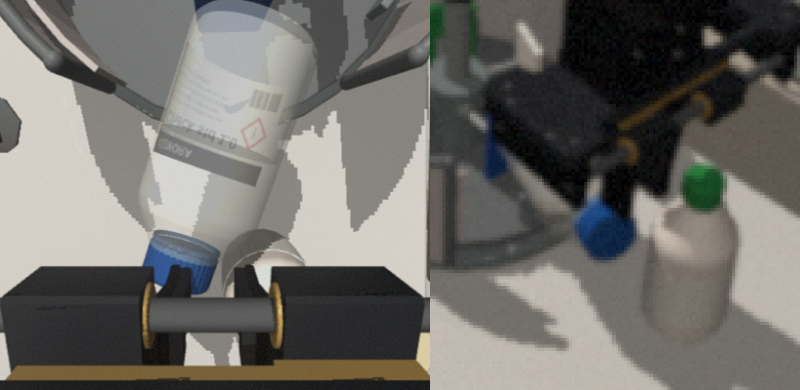

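The bottle has yawed about 17°; its cap is near (0.483, −0.138, 0.08), and green stands right beside it. I'll take the body just below the shoulder instead, lightly, so it can pivot and hang upright.

Emit:
jog_arm:
  steps: [0,0,1,0,0,0,0.8,0,0.7,0.09,0,-1,0.66,0.08,0,-1,0,0,0,-0.1,0,0,0,0,0,0,0,0,0,0,0,0]
  hand: 84

```text
clock: 23.65
position: [0.511, -0.1524, 0.1686]
tcp_rot: [3.068, -0.672, 0.0]
force: [-0.8, -0.1, 0.7]
width: 0.954
grip_force: 0.0
```

```bash
python3 - <<'E'
from h import *
o=arm.get_obs();print(o["position"],o["width"]*87,o["force"])
x=blob("wrist",*BL);print(x[:2]);w=x[0][1]
s=[x for x in blob("scene",*BL) if abs(x[1][0]-366)<20 and abs(x[1][1]-250)<20];print(s)
print(tri(ray("scene",s[0][1]),ray("wrist",w)))
spots("wrist",["blue_mid","green_mid"])
im=viewer.grab_frame("wrist");g=cv2.cvtColor(im,cv2.COLOR_RGB2HSV)
m=cv2.inRange(g,*BL);pts=cv2.findNonZero(m[200:,:]);print(cv2.minAreaRect(pts))
E
```

```text
[ 0.51096107 -0.15238167  0.16864109] 83.00213853165998 [-0.81930163 -0.06695352  0.69021433]
[([268, 72, 61, 29, 659], [297.7, 85.7]), ([296, 292, 55, 13, 498], [322.2, 299.6])]
[([359, 241, 19, 18, 255], [368.2, 249.5])]
(array([ 0.57809237, -0.20518446, -0.01269653]), np.float64(0.08761826602946064))
wrist blue_mid 0.84 [321. 194.] [ 0.542 -0.17   0.064]
wrist blue_mid 0.65 [242.  59.] [ 0.634 -0.161  0.064]
wrist green_mid 0.82 [393. 281.] [ 0.464 -0.189  0.058]
((323.5, 98.0), (12.0, 53.0), 90.0)
```

Emit:
jog_arm:
  steps: [0,0,-0.8,0,0,0,-0.8,0,0,0,-0.8,0,0,0,-0.6,0,0,0,-0.6,0,0,0,0,0]

```text
clock: 24.65
position: [0.5105, -0.1519, 0.0775]
tcp_rot: [-3.068, 0.672, 0.004]
force: [-0.1, 0.3, 0.4]
width: 0.963
grip_force: 0.0
```

Emit:
jog_arm:
  steps: [0,0,0,0,0,0,0,0,0,0,0,0,0,0,0,0]
  hand: 40
  squeeze: 12

```text
clock: 25.15
position: [0.5114, -0.1523, 0.0789]
tcp_rot: [3.068, -0.673, 0.001]
force: [0.0, -0.2, 0.7]
width: 0.71
grip_force: 12.0
```

Emit:
jog_arm:
  steps: [0,0,0.3,0,0,0,0.3,0,0,0,0.4,0,0,0,0.4,0,0,0,0.4,0,0,0,0.4,0,0,0,0.4,0,0,0,0.4,0,0,0,0.4,0,0,0,0.4,0,0,0,0.4,0,0,0,0.4,0,0,0,0.4,0,0,0,0,0,0,0,0,0]

```text
clock: 27.02
position: [0.5111, -0.1521, 0.2033]
tcp_rot: [3.069, -0.672, -0.001]
force: [0.2, -0.0, -3.0]
width: 0.708
grip_force: 12.0
```

```bash
python3 - <<'E'
from h import *
o=arm.get_obs();print(o["position"],o["width"]*87,o["grip_force"],o["force"],o["wrist_torque"])
print(blob("wrist",*BL)[:3]);print([x for x in blob("scene",*BL) if 300<x[1][0]<430 and 100<x[1][1]<300])
spots("wrist",["blue_mid"]);spots("scene",["blue_mid"])
print(proj("scene",o["position"]))
E
```

```text
[ 0.51106898 -0.15208946  0.20331412] 61.573843081684124 12.000333303585649 [ 0.24331004 -0.03360789 -3.00339249] [0.01655794 0.05516627 0.00748775]
[([268, 352, 98, 23, 1712], [315.1, 364.6]), ([275, 81, 53, 25, 504], [300.8, 92.7]), ([362, 368, 2, 3, 4], [362.8, 368.8])]
[([360, 176, 21, 19, 288], [371.0, 184.9]), ([328, 210, 11, 25, 139], [332.2, 220.6])]
wrist blue_mid 0.7 [317. 243.] [ 0.504 -0.149  0.064]
scene blue_mid 0.68 [361. 203.] [ 0.595 -0.258  0.064]
[np.float64(364.68175113211805), np.float64(191.7796493551413)]
```

Emit:
jog_arm:
  steps: [0,0,0,0,0,0,0,0,0,0,0,0]
  squeeze: 6

```text
clock: 27.6
position: [0.5113, -0.1521, 0.2036]
tcp_rot: [3.069, -0.672, -0.0]
force: [0.8, -1.4, -2.2]
width: 0.708
grip_force: 6.0
```

```bash
cat >> h.py <<'E'
def chk():
    o=arm.get_obs();print(o["position"].round(4),round(o["width"]*87,1),round(o["grip_force"],1),o["force"].round(1),o["wrist_torque"].round(3))
    w=[x for x in blob("wrist",*BL) if x[0][1]>200];print("w",w[:1])
    s=[x for x in blob("scene",*BL) if 260<x[1][0]<430 and 100<x[1][1]<400];print("s",s[:2])
    print([np.round(proj("scene",o["position"]+[0,0,z])) for z in(0,.035)])
E
python3 -c "
from h import *
chk()"
```

```text
[ 0.5113 -0.1521  0.2036] 61.6 6.0 [ 0.8 -1.4 -2.2] [0.05  0.059 0.063]
w [([268, 350, 98, 25, 1828], [315.5, 364.1])]
s [([360, 176, 21, 18, 286], [370.8, 184.5]), ([328, 210, 14, 25, 145], [332.5, 220.5])]
[array([365., 192.]), array([366., 176.])]
```

The bottle is held but tilted about 50°, with its base toward the carousel. I'll swing it in line with the radius, lower it in front of the lip and push its foot rim against the lip's outside to right it.

Emit:
jog_arm:
  steps: [-0.22,-0.34,0,0.7,-0.22,-0.34,0,0.7,0,0,-0.5,0.7,0,0,-0.7,0,0,0,-0.7,0,0,0,-0.7,0,0,0,-0.5,0,0,0,-0.4,0,0,0,-0.3,0,0,0,0,0]
  squeeze: 8

```text
clock: 28.95
position: [0.4997, -0.1691, 0.1086]
tcp_rot: [3.134, -0.217, -0.003]
force: [-4.0, 0.9, 3.3]
width: 0.713
grip_force: 8.0
```

```bash
python3 -c "
from h import *
chk()"
```

```text
[ 0.4997 -0.1691  0.1086] 62.1 8.0 [-4.   0.9  3.3] [0.178 0.726 0.014]
w [([269, 359, 87, 16, 965], [313.3, 367.6])]
s [([371, 216, 18, 16, 192], [380.9, 224.3]), ([269, 113, 13, 9, 71], [274.1, 116.9])]
[array([371., 229.]), array([373., 215.])]
```

Emit:
jog_arm:
  steps: [0,0,0.6,0,0,0,0.6,0,-0.1,0.8,0,0,-0.5,0.85,0,0,-0.6,0.85,0,0,-0.6,0.86,0,0,0,0,-0.6,0,0,0,-0.6,0,0,0,-0.3,0,0,0,0,0]

```text
clock: 30.3
position: [0.4548, -0.0852, 0.1001]
tcp_rot: [-3.133, 0.218, 0.003]
force: [0.4, -0.4, -1.1]
width: 0.712
grip_force: 8.0
```

Emit:
jog_arm:
  steps: [0,0,0,0,0,0,0,0,0,0,0,0]
  squeeze: 4.5

```text
clock: 30.68
position: [0.4555, -0.0852, 0.1014]
tcp_rot: [3.134, -0.217, 0.001]
force: [0.3, -0.4, -1.8]
width: 0.713
grip_force: 4.5
```

```bash
python3 -c "
from h import *
chk()"
```

```text
[ 0.4555 -0.0852  0.1014] 62.0 4.5 [ 0.3 -0.4 -1.8] [-0.047  0.066 -0.07 ]
w [([268, 349, 94, 26, 779], [304.2, 365.9])]
s [([363, 255, 16, 15, 162], [370.7, 262.3]), ([328, 212, 6, 23, 92], [330.2, 222.4])]
[array([360., 266.]), array([362., 253.])]
```

Emit:
jog_arm:
  steps: [0,0,0,0,0,0,0,0,0,0,0,0]
  squeeze: 3

```text
clock: 31.15
position: [0.4553, -0.0851, 0.1011]
tcp_rot: [3.134, -0.217, -0.0]
force: [-0.3, -0.1, -2.0]
width: 0.713
grip_force: 3.0
```

```bash
python3 -c "
from h import *
chk()"
```

```text
[ 0.4553 -0.0851  0.1011] 62.0 3.0 [-0.3 -0.1 -2. ] [-0.02   0.078 -0.013]
w [([271, 341, 85, 14, 469], [308.7, 345.0])]
s [([363, 255, 14, 15, 130], [369.9, 262.1]), ([328, 212, 5, 23, 89], [330.2, 223.0])]
[array([360., 267.]), array([362., 253.])]
```

Emit:
jog_arm:
  steps: [0,0,0.4,0,0,0,-0.4,0,0,0,0.4,0,0,0,-0.4,0,0,0,0.4,0,0,0,-0.4,0,0,0,0,0,0,0,0,0]

```text
clock: 32.25
position: [0.4551, -0.085, 0.1008]
tcp_rot: [-3.134, 0.217, 0.001]
force: [0.4, -0.6, -1.9]
width: 0.712
grip_force: 3.0
```

```bash
python3 -c "
from h import *
chk()"
```

```text
[ 0.4551 -0.085   0.1008] 62.0 3.0 [ 0.4 -0.6 -1.9] [ 0.037  0.06  -0.025]
w [([268, 355, 101, 20, 1335], [316.2, 366.8])]
s [([328, 212, 6, 23, 94], [330.2, 222.8]), ([363, 256, 13, 13, 90], [368.8, 261.6])]
[array([360., 267.]), array([362., 253.])]
```

Emit:
jog_arm:
  steps: [0,0,0.8,0,0,0,-0.8,0,0,0,0.8,0,0,0,-0.8,0,0,0,0.8,0,0,0,-0.8,0,0,0,0.8,0,0,0,-0.8,0,0,0,0,0,0,0,0,0]

```text
clock: 33.6
position: [0.4554, -0.0851, 0.1014]
tcp_rot: [-3.134, 0.217, -0.0]
force: [-1.0, -0.4, -2.0]
width: 0.712
grip_force: 3.0
```

```bash
python3 -c "
from h import *
chk()"
```

```text
[ 0.4554 -0.0851  0.1014] 61.9 3.0 [-1.  -0.4 -2. ] [ 0.052  0.017 -0.002]
w [([263, 341, 108, 34, 3463], [316.6, 357.4])]
s [([328, 212, 6, 23, 86], [330.1, 222.7]), ([269, 113, 13, 9, 70], [274.0, 116.8])]
[array([360., 267.]), array([362., 253.])]
```

Emit:
jog_arm:
  steps: [0,0,0.9,0,0,0,-0.9,0,0,0,0.9,0,0,0,-0.9,0,0,0,0.9,0,0,0,-0.9,0,0,0,0.9,0,0,0,-0.9,0,0,0,0.9,0,0,0,-0.9,0,0,0,0.9,0,0,0,-0.9,0,0,0,0,0,0,0,0,0]

```text
clock: 35.45
position: [0.4553, -0.085, 0.1015]
tcp_rot: [-3.134, 0.217, 0.0]
force: [1.4, -0.4, -2.1]
width: 0.71
grip_force: 3.0
```

```bash
python3 -c "
from h import *
chk()"
```

```text
[ 0.4553 -0.085   0.1015] 61.8 3.0 [ 1.4 -0.4 -2.1] [ 0.042  0.014 -0.034]
w [([264, 341, 106, 33, 3069], [317.0, 356.0])]
s [([328, 211, 6, 24, 93], [330.1, 222.3]), ([269, 113, 13, 9, 72], [274.1, 116.8])]
[array([360., 267.]), array([362., 253.])]
```

Emit:
jog_arm:
  steps: [0,0,-0.2,0,0,0,-0.2,0,0,0,-0.1,0,0,0,-0.1,0,0,0,0,0]

```text
clock: 36.17
position: [0.4553, -0.0853, 0.0858]
tcp_rot: [3.134, -0.217, -0.0]
force: [2.1, -0.5, 1.2]
width: 0.71
grip_force: 3.0
```

Emit:
jog_arm:
  steps: [0,0,-0.1,0,0,0,-0.1,0,0,0,-0.1,0,0,0,0,0]

```text
clock: 36.67
position: [0.455, -0.0851, 0.0781]
tcp_rot: [-3.134, 0.217, 0.001]
force: [1.7, -2.1, 1.4]
width: 0.71
grip_force: 3.0
```

Emit:
jog_arm:
  steps: [0,0,0,0,0,0,0,0,0,0,0,0,0,0,0,0]
  hand: 68

```text
clock: 37.17
position: [0.4552, -0.085, 0.0785]
tcp_rot: [-3.134, 0.217, 0.001]
force: [0.1, 0.0, -1.1]
width: 0.782
grip_force: 0.0
```

```bash
python3 -c "
from h import *
chk()
print(np.round(proj('wrist',(.455,-.085,.128))))
spots('scene',['blue_mid']);spots('wrist',['blue_mid'])"
```

```text
[ 0.4552 -0.085   0.0785] 68.1 0.0 [ 0.1  0.  -1.1] [ 0.071  0.008 -0.002]
w [([254, 341, 128, 34, 4158], [317.1, 358.1])]
s [([269, 113, 13, 9, 69], [274.1, 116.9]), ([328, 220, 5, 15, 53], [329.8, 227.8])]
[array([360., 275.]), array([361., 262.])]
[316. 402.]
scene blue_mid 0.94 [361. 295.] [ 0.43  -0.061  0.064]
scene blue_mid 0.42 [316. 207.] [ 0.655 -0.181  0.064]
wrist blue_mid 0.63 [318. 276.] [ 0.468 -0.088  0.064]
```

Emit:
jog_arm:
  steps: [0,0,0.3,0,0,0,0.6,0,0,0,0.9,0,0,0,1,0,0,0,1,0,0,0,1,0,0,0,1,0,0,0,1,0,0,0,0,0]
  hand: 87

```text
clock: 38.5
position: [0.4567, -0.0852, 0.2514]
tcp_rot: [3.132, -0.216, 0.008]
force: [-0.6, -0.2, -1.3]
width: 0.999
grip_force: 0.0
```

```bash
python3 -c "
from h import *
o=arm.get_obs();print(o['position'],o['force'])
cap('wrist',*BL,.128);print([x for x in blob('scene',*BL) if 300<x[1][0]<420])
print('scene cap proj',proj('scene',(.46,-.085,.12)))
cap('wrist',*GR,.116);spots('wrist',['blue_mid','green_mid'])
spots('scene',['blue_mid','green_mid','white_mid'])"
```

```text
[ 0.45672101 -0.08517017  0.2514265 ] [-0.64262391 -0.19321465 -1.28886342]
wrist [293, 201, 49, 51, 1900] [316.8 226.8] [ 0.4653 -0.0869  0.128 ]
wrist [396, 7, 52, 9, 387] [421.5  10.6] [ 0.5915 -0.1696  0.128 ]
wrist [393, 64, 19, 19, 277] [402.5  72.9] [ 0.5576 -0.1551  0.128 ]
wrist [389, 23, 2, 3, 3] [389.7  24. ] [ 0.5868 -0.1495  0.128 ]
[([348, 247, 20, 20, 310], [357.7, 256.5]), ([328, 210, 13, 25, 156], [332.1, 222.3])]
scene cap proj [np.float64(359.0854951305576), np.float64(258.1149589607713)]
wrist [480, 211, 40, 35, 1015] [500.1 227.9] [ 0.4421 -0.2194  0.116 ]
wrist [480, 229, 3, 4, 7] [480.7 230.6] [ 0.442  -0.2053  0.116 ]
wrist [480, 223, 1, 1, 1] [480. 223.] [ 0.4478 -0.2049  0.116 ]
wrist [479, 227, 1, 1, 1] [479. 227.] [ 0.4449 -0.2041  0.116 ]
wrist blue_mid 0.59 [316. 214.] [ 0.461 -0.085  0.064]
wrist green_mid 0.91 [472. 214.] [ 0.44  -0.221  0.058]
scene blue_mid 0.68 [356. 282.] [ 0.455 -0.077  0.064]
scene blue_mid 0.67 [323. 220.] [ 0.617 -0.16   0.064]
scene green_mid 0.58 [408. 252.] [ 0.437 -0.214  0.058]
scene white_mid 0.75 [258. 384.] [0.432 0.185 0.059]
```

Blue stands upright again near (0.463, −0.086), and green is now at about (0.441, −0.219). I'll regrasp blue properly.

Emit:
jog_arm:
  steps: [0.27,-0.05,0,0,0,0,-1,0,0,0,-1,0,0,0,-1,0,0,0,-1,0,0,0,-1,0,0,0,-0.9,0,0,0,-0.84,0,0,0,0,0,0,0,0,0]

```text
clock: 40.15
position: [0.4628, -0.0863, 0.0807]
tcp_rot: [-3.134, 0.217, -0.001]
force: [-0.0, -0.1, -0.0]
width: 0.998
grip_force: 0.0
```

Emit:
jog_arm:
  steps: [0,0,0,0,0,0,0,0,0,0,0,0,0,0,0,0,0,0,0,0]
  hand: 50
  squeeze: 50

```text
clock: 40.78
position: [0.4622, -0.0864, 0.0803]
tcp_rot: [3.134, -0.217, 0.0]
force: [-0.0, 1.0, 1.9]
width: 0.705
grip_force: 50.0
```

Emit:
jog_arm:
  steps: [0,0,1,0,0,0,1.0,0,0.68,-0.86,0.04,0,0.68,-0.86,0,0,0.68,-0.86,0,0,0.68,-0.86,0,0,0.6,-0.08,0,0,0.6,-0.08,0,0,0,0,0,0]

```text
clock: 41.9
position: [0.5611, -0.1747, 0.131]
tcp_rot: [-3.133, 0.213, -0.0]
force: [-0.2, 0.9, -1.2]
width: 0.707
grip_force: 50.0
```

Emit:
jog_arm:
  steps: [0.4,-0.05,0,0,0.4,-0.05,0,0,0.3,-0.04,0,0,0.28,-0.02,0,0,0,0,0,0,0,0,0,0]

```text
clock: 42.65
position: [0.594, -0.1801, 0.1308]
tcp_rot: [-3.134, 0.217, 0.002]
force: [-3.8, 2.5, -0.7]
width: 0.705
grip_force: 50.0
```

Emit:
jog_arm:
  steps: [0.04,0,-0.2,0,0,0,-0.2,0,0,0,-0.2,0,0,0,0,0]

```text
clock: 43.15
position: [0.5945, -0.1812, 0.1155]
tcp_rot: [3.133, -0.218, -0.003]
force: [-4.0, -0.1, -3.1]
width: 0.711
grip_force: 50.0
```

Emit:
jog_arm:
  steps: [0.02,0,-0.2,0,0,0,-0.2,0,0,0,-0.2,0,0,0,-0.04,0,0,0,0,0,0,0,0,0]

```text
clock: 43.9
position: [0.5947, -0.1809, 0.1005]
tcp_rot: [3.133, -0.218, -0.004]
force: [-8.6, 0.6, 3.5]
width: 0.703
grip_force: 50.0
```

Emit:
jog_arm:
  steps: [0,0,0,0,0,0,0,0,0,0,0,0,0,0,0,0]
  hand: 73

```text
clock: 44.4
position: [0.5965, -0.1805, 0.1003]
tcp_rot: [3.134, -0.217, 0.002]
force: [0.2, 1.0, -0.5]
width: 0.838
grip_force: 0.0
```

Emit:
jog_arm:
  steps: [0,0,0.4,0,0,0,0.6,0,0,0,0.8,0,0,0,0.9,0,0,0,0.9,0,0,0,0.9,0,0,0,0,0]

```text
clock: 45.28
position: [0.5976, -0.1805, 0.216]
tcp_rot: [3.132, -0.217, 0.008]
force: [-0.0, -0.1, -0.7]
width: 0.84
grip_force: 0.0
```

```bash
python3 -c "
from h import *
o=arm.get_obs();print(o['position'],o['force'],o['width']*87)
cap('wrist',*BL,.148);S=[x for x in blob('scene',*BL) if 300<x[1][0]<420];print(S)
print('scene cap proj',proj('scene',(.593,-.181,.14)))
spots('wrist',['blue_mid']);spots('scene',['blue_mid'])"
```

```text
[ 0.59764767 -0.18047714  0.21598046] [-0.00338895 -0.14999149 -0.73126754] 73.07963499832698
wrist [289, 235, 60, 63, 2991] [318.5 266.3] [ 0.596  -0.1817  0.148 ]
wrist [295, 186, 49, 14, 434] [316.8 193.9] [ 0.6372 -0.1865  0.148 ]
[([331, 184, 18, 17, 226], [339.2, 191.7])]
scene cap proj [np.float64(339.5668357211018), np.float64(191.9746196948815)]
wrist blue_mid 0.73 [319. 247.] [ 0.582 -0.181  0.064]
wrist blue_mid 0.41 [306. 133.] [ 0.669 -0.183  0.064]
scene blue_mid 0.75 [318. 210.] [ 0.647 -0.176  0.064]
scene blue_mid 0.71 [337. 218.] [ 0.6   -0.186  0.064]
```

Emit:
jog_arm:
  steps: [0.8,-0.13,0,1,0.8,-0.13,0,1,0.86,-0.14,0,1,0,0,0,1,0,0,0,1,0,0,0,1,0,0,0,1,0,0,0,1,0,0,0,1,0,0,0,0]
  hand: 55
  squeeze: 30

```text
clock: 46.72
position: [0.6571, -0.1903, 0.2113]
tcp_rot: [-2.663, -1.664, 0.001]
force: [0.6, 0.1, -0.4]
width: 0.631
grip_force: 0.0
```

Emit:
jog_arm:
  steps: [0,0,-0.6,0,0,0,-0.6,0,0,0,-0.6,0,0,0,-0.44,0,0,0,0,0]

```text
clock: 47.35
position: [0.6575, -0.1903, 0.1568]
tcp_rot: [2.663, 1.666, -0.001]
force: [-1.6, 0.3, 1.7]
width: 0.63
grip_force: 1.2
```

Emit:
jog_arm:
  steps: [0,0,0,0,0,0,0,0,0,0,0,0,0,0,0,0]
  hand: 20

```text
clock: 47.85
position: [0.6578, -0.1905, 0.1562]
tcp_rot: [2.663, 1.666, 0.001]
force: [2.4, 0.3, -1.8]
width: 0.375
grip_force: 30.0
```

Emit:
jog_arm:
  steps: [0,0,0,-0.7,0,0,0,-0.7,0,0,0,-0.7,0,0,0,-0.8,0,0,0,-0.8,0,0,0,-0.8,0,0,0,-0.8,0,0,0,-0.8,0,0,0,-0.8,0,0,0,-0.8,0,0,0,-0.8,0,0,0,-0.5,0,0,0,0,0,0,0,0]

```text
clock: 49.6
position: [0.6574, -0.1898, 0.1563]
tcp_rot: [-3.134, 0.214, 0.001]
force: [-0.4, 2.4, -1.3]
width: 0.376
grip_force: 30.0
```

Emit:
jog_arm:
  steps: [0,0,0,0,0,0,0,0,0,0,0,0]
  hand: 46

```text
clock: 49.98
position: [0.6577, -0.1908, 0.1568]
tcp_rot: [3.134, -0.217, 0.001]
force: [-0.5, -0.7, 0.4]
width: 0.52
grip_force: 0.0
```

Emit:
jog_arm:
  steps: [0,0,0.4,0,0,0,0.6,0,0,0,0.8,0,-0.8,0.1,0.8,0,-1,0.13,0.8,0,-1,0.13,0.6,0,-1,0.13,0,0,-1,0.13,0,0,-1,0.13,0,0,0,0,0,0]

```text
clock: 51.22
position: [0.512, -0.1717, 0.2585]
tcp_rot: [3.131, -0.218, 0.003]
force: [0.0, -0.7, 0.5]
width: 0.525
grip_force: 0.0
```

```bash
python3 -c "
from h import *
o=arm.get_obs();print(o['position'],o['qpos'])
save('wrist','w20.png')
cap('wrist',*BL,.148);cap('wrist',*GR,.085);cap('scene',*BL,.14)
spots('wrist',['plate_white','knob']);spots('scene',['blue_mid','white_mid','green_mid'])
c=np.array([.659,-.1905])
for a in(100.6,):print('expected blue cap',c+.067*np.array([np.cos(np.radians(a)),np.sin(np.radians(a))]))
cap('wrist',(5,150,100),(18,255,255),.085)"
```

```text
[ 0.51203613 -0.17169907  0.25847211] [ 0.85258301  0.11755114 -0.62288556  1.68812308  0.07238876  1.35628201
 -1.49181751]
wrist [180, 8, 60, 65, 3011] [209.4  39.8] [ 0.648  -0.1263  0.148 ]
wrist [263, 22, 23, 50, 390] [274.1  46. ] [ 0.6393 -0.164   0.148 ]
wrist [32, 374, 15, 7, 65] [ 38.7 377.2] [0.4401 0.0484 0.148 ]
wrist [367, 31, 27, 52, 492] [381.1  56.9] [ 0.6348 -0.2379  0.085 ]
wrist [397, 72, 18, 20, 279] [405.4  81.2] [ 0.6152 -0.2548  0.085 ]
wrist [366, 84, 5, 5, 10] [367.4  86. ] [ 0.6158 -0.2256  0.085 ]
wrist [371, 83, 1, 1, 1] [371.  83.] [ 0.6176 -0.2285  0.085 ]
scene [530, 124, 81, 48, 1216] [572.5 146.5] [ 0.3291 -0.6606  0.14  ]
scene [475, 70, 36, 20, 287] [493.5  79. ] [ 0.6161 -0.8247  0.14  ]
scene [298, 185, 11, 17, 148] [302.5 192.3] [ 0.6448 -0.129   0.14  ]
scene [269, 113, 13, 9, 72] [274.1 116.8] [ 0.8936 -0.2843  0.14  ]
wrist plate_white 0.73 [319. 105.] [ 0.609 -0.187  0.054]
wrist knob 0.8 [334.  76.] [ 0.616 -0.197  0.153]
scene blue_mid 0.93 [307. 206.] [ 0.672 -0.169  0.064]
scene white_mid 0.67 [257. 387.] [0.43  0.189 0.059]
scene green_mid 0.94 [407. 254.] [ 0.434 -0.207  0.058]
expected blue cap [ 0.64667526 -0.12464333]
wrist [446, 355, 1, 1, 1] [446. 355.] [ 0.374  -0.2724  0.085 ]
wrist [475, 372, 1, 1, 1] [475. 372.] [ 0.3524 -0.2982  0.085 ]
wrist [403, 379, 1, 1, 1] [403. 379.] [ 0.3542 -0.2312  0.085 ]
wrist [548, 380, 1, 1, 1] [548. 380.] [ 0.3343 -0.3658  0.085 ]
```

Emit:
jog_arm:
  steps: [-0.82,0.5,0,0,-0.82,0.7,0,0,-0.82,0.9,0,0,-0.82,1,0,0,0,1,0,0,0,1,0,0,0,1,0,0,0,1,0,0,0,1,0,0,0,1,0,0,0,1,0,0,0,1,0,0,0,1,0,0,0,1,0,0,0,1,0,0,0,0,0,0,0,0,0,0]
  hand: 87

```text
clock: 53.85
position: [0.4307, 0.18, 0.2565]
tcp_rot: [3.133, -0.218, -0.001]
force: [-0.3, -0.3, 0.1]
width: 1.0
grip_force: 0.0
```

```bash
python3 -c "
from h import *
o=arm.get_obs();print(o['position'])
im=save('wrist','w21.png');spots('wrist',['white_mid'])
g=cv2.medianBlur(cv2.cvtColor(im,cv2.COLOR_RGB2GRAY),5)
c=cv2.HoughCircles(g[150:290,220:420],cv2.HOUGH_GRADIENT,1,20,param1=60,param2=18,minRadius=14,maxRadius=34)
for x in (c[0][:4] if c is not None else []):p=x[:2]+[220,150];print(p,x[2],atz('wrist',p,.118))
print(proj('wrist',(.432,.184,.118)))
cap('wrist',(0,0,190),(180,40,255),.118)
"
```

```text
[0.43065729 0.17996536 0.25646421]
wrist white_mid 0.78 [314. 216.] [0.433 0.181 0.059]
wrist white_mid 0.31 [225.  32.] [0.591 0.231 0.059]
[311.5 218.5] 33.4 [0.44291066 0.18144105 0.118     ]
[260.5 164.5] 23.1 [0.48730466 0.21203326 0.118     ]
[np.float64(310.22511823305047), np.float64(233.0123411257072)]
```

Emit:
jog_arm:
  steps: [0.08,0.08,-0.9,0,0,0,-0.9,0,0,0,-0.9,0,0,0,-0.9,0,0,0,-0.9,0,0,0,-0.9,0,0,0,-0.9,0,0,0,-0.9,0,0,0,0,0,0,0,0,0]

```text
clock: 55.25
position: [0.4331, 0.1828, 0.0773]
tcp_rot: [-3.134, 0.218, -0.001]
force: [0.2, 0.9, -0.4]
width: 0.996
grip_force: 0.0
```

Emit:
jog_arm:
  steps: [0,0,0,0,0,0,0,0,0,0,0,0,0,0,0,0,0,0,0,0]
  hand: 45
  squeeze: 50

```text
clock: 55.88
position: [0.4328, 0.1832, 0.0769]
tcp_rot: [-3.134, 0.216, -0.001]
force: [-0.7, 0.8, 2.0]
width: 0.679
grip_force: 50.0
```

Emit:
jog_arm:
  steps: [0,0,1,0,0,0,1,0,0,-0.955,0.08,0,0,-0.955,0,0,0,-0.955,0,0,0,-0.955,0,0,0,-0.955,0,0,0,-0.955,0,0,0,-0.955,0,0,0,-0.955,0,0,0,-0.955,0,0,0,-0.955,0,0,0,-0.955,0,0,0.97,-0.93,0,0,0.97,-0.93,0,0,0.97,-0.93,0,0,0.97,-0.93,0,0,0,0,0,0]

```text
clock: 58.12
position: [0.5299, -0.1749, 0.1273]
tcp_rot: [-3.133, 0.221, 0.002]
force: [0.1, 0.9, -3.6]
width: 0.684
grip_force: 50.0
```

```bash
python3 -c "
from h import *
o=arm.get_obs();print(o['position'],o['width']*87);save('wrist','w22.png')
print('plate should be at',proj('wrist',(.6015,-.183,.085)))
spots('wrist',['plate_white','window'])
cap('wrist',*BL,.148)"
```

```text
[ 0.5299038  -0.17485032  0.12734137] 59.51177971816476
plate should be at [np.float64(315.492031138618), np.float64(131.16536922351247)]
wrist plate_white 0.77 [312. 122.] [ 0.606 -0.181  0.054]
wrist window 0.74 [359. 107.] [ 0.61  -0.206  0.055]
wrist [35, 0, 125, 57, 5081] [99.2 22.7] [ 0.6382 -0.1251  0.148 ]
wrist [236, 0, 41, 65, 968] [254.7  28.8] [ 0.6306 -0.1684  0.148 ]
wrist [265, 65, 7, 8, 10] [267.7  68.8] [ 0.6197 -0.1703  0.148 ]
wrist [263, 63, 2, 2, 2] [263.5  63.5] [ 0.6213 -0.1693  0.148 ]
```

Emit:
jog_arm:
  steps: [0.6,-0.05,0,0,0.6,-0.05,0,0,0.4,-0.05,0,0,0.4,-0.04,0,0,0.3,-0.04,0,0,0.3,-0.02,0,0,0,0,0,0,0,0,0,0]

```text
clock: 59.32
position: [0.5938, -0.179, 0.1282]
tcp_rot: [3.134, -0.217, -0.003]
force: [-3.9, 0.8, -1.7]
width: 0.684
grip_force: 50.0
```

Emit:
jog_arm:
  steps: [0.04,0,-0.2,0,0,0,-0.2,0,0,0,-0.2,0,0,0,0,0]

```text
clock: 59.82
position: [0.5948, -0.1789, 0.1127]
tcp_rot: [-3.134, 0.217, 0.002]
force: [-3.9, 0.0, -4.2]
width: 0.684
grip_force: 50.0
```

Emit:
jog_arm:
  steps: [0.02,0,-0.2,0,0,0,-0.2,0,0,0,-0.2,0,0,0,-0.04,0,0,0,0,0,0,0,0,0]

```text
clock: 60.58
position: [0.5953, -0.1789, 0.0973]
tcp_rot: [-3.134, 0.217, 0.003]
force: [-6.1, 0.7, -1.3]
width: 0.684
grip_force: 50.0
```

Emit:
jog_arm:
  steps: [0,0,-0.04,0,0,0,0,0]

```text
clock: 60.82
position: [0.5953, -0.1789, 0.097]
tcp_rot: [3.134, -0.217, -0.003]
force: [-7.6, 1.2, 2.5]
width: 0.682
grip_force: 50.0
```

Emit:
jog_arm:
  steps: [0,0,0,0,0,0,0,0,0,0,0,0,0,0,0,0]
  hand: 72

```text
clock: 61.32
position: [0.5966, -0.179, 0.0969]
tcp_rot: [3.134, -0.217, 0.002]
force: [-0.2, 0.2, -0.1]
width: 0.826
grip_force: 0.0
```

Emit:
jog_arm:
  steps: [0,0,0.4,0,0,0,0.6,0,0,0,0.8,0,0,0,0.9,0,0,0,0.9,0,0,0,0.9,0,0,0,0,0]

```text
clock: 62.2
position: [0.5976, -0.179, 0.2124]
tcp_rot: [3.133, -0.217, 0.008]
force: [0.5, 0.5, -0.5]
width: 0.828
grip_force: 0.0
```

```bash
python3 -c "
from h import *
o=arm.get_obs();print(o['position'],o['force'],o['width']*87)
im=save('wrist','w23.png');save('scene','s23.png')
spots('wrist',['white_mid']);spots('scene',['white_mid','blue_mid','green_mid'])
print('expect',proj('wrist',(.592,-.181,.138)),proj('scene',(.592,-.181,.079)))
g=cv2.medianBlur(cv2.cvtColor(im,cv2.COLOR_RGB2GRAY),5)
c=cv2.HoughCircles(g[180:300,240:400],cv2.HOUGH_GRADIENT,1,20,param1=60,param2=18,minRadius=18,maxRadius=45)
for x in (c[0][:3] if c is not None else []):p=x[:2]+[240,180];print(p,x[2],atz('wrist',p,.138))
"
```

```text
[ 0.59761975 -0.17901365  0.2123564 ] [ 0.48892051  0.46015289 -0.47877279] 72.04281253208137
wrist white_mid 0.88 [318. 249.] [ 0.58  -0.178  0.059]
scene white_mid 0.68 [336. 215.] [ 0.61  -0.195  0.059]
scene green_mid 0.96 [409. 252.] [ 0.435 -0.216  0.058]
expect [np.float64(320.61662234517183), np.float64(267.88607605844237)] [np.float64(338.66316633041885), np.float64(215.28226066041523)]
[317.5 265.5] 27.5 [ 0.59370442 -0.17940543  0.138     ]
[323.5 238.5] 44.4 [ 0.60933051 -0.18504109  0.138     ]
[357.5 219.5] 42.2 [ 0.61765362 -0.20548022  0.138     ]
```

Emit:
jog_arm:
  steps: [0.8,-0.15,0,1,0.8,-0.15,0,1,0.82,-0.16,0,1,0,0,0,1,0,0,0,1,0,0,0,1,0,0,0,1,0,0,0,1,0,0,0,1,0,0,0,0]
  hand: 48
  squeeze: 30

```text
clock: 63.75
position: [0.6563, -0.1905, 0.2082]
tcp_rot: [-2.663, -1.664, 0.001]
force: [0.1, -0.4, -0.8]
width: 0.551
grip_force: 0.0
```

Emit:
jog_arm:
  steps: [0,0,-0.6,0,0,0,-0.6,0,0,0,-0.6,0,0,0,-0.3,0,0,0,0,0]

```text
clock: 64.38
position: [0.6562, -0.1905, 0.1557]
tcp_rot: [-2.662, -1.666, 0.001]
force: [-0.2, -0.2, -0.5]
width: 0.554
grip_force: 0.0
```

Emit:
jog_arm:
  steps: [0,0,0,0,0,0,0,0,0,0,0,0,0,0,0,0]
  hand: 20

```text
clock: 64.88
position: [0.6576, -0.1908, 0.1573]
tcp_rot: [2.662, 1.665, 0.003]
force: [3.3, -1.5, -0.3]
width: 0.374
grip_force: 30.0
```

Emit:
jog_arm:
  steps: [0,0,0,-0.7,0,0,0,-0.7,0,0,0,-0.7,0,0,0,-0.8,0,0,0,-0.8,0,0,0,-0.8,0,0,0,-0.8,0,0,0,-0.8,0,0,0,-0.8,0,0,0,-0.8,0,0,0,-0.8,0,0,0,-0.5,0,0,0,0,0,0,0,0]

```text
clock: 66.62
position: [0.657, -0.1898, 0.1573]
tcp_rot: [-3.134, 0.214, -0.001]
force: [1.9, 0.9, 4.6]
width: 0.378
grip_force: 30.0
```

Emit:
jog_arm:
  steps: [0,0,0,0,0,0,0,0,0,0,0,0]
  hand: 46

```text
clock: 67.0
position: [0.6559, -0.1909, 0.1559]
tcp_rot: [3.134, -0.217, -0.003]
force: [0.1, 0.3, -0.4]
width: 0.519
grip_force: 0.0
```

Emit:
jog_arm:
  steps: [0,0,0.4,0,0,0,0.6,0,0,0,0.8,0,-0.8,0.1,0.8,0,-1,0.13,0.8,0,-1,0.13,0.6,0,-1,0.13,0,0,-1,0.13,0,0,-1,0.13,0,0,-1,0,0,0,-1,0,0,0,-0.5,0,0,0,0,0,0,0,0,0,0,0]

```text
clock: 68.75
position: [0.45, -0.1715, 0.257]
tcp_rot: [3.134, -0.216, 0.002]
force: [0.5, -0.2, 0.4]
width: 0.527
grip_force: 0.0
```

```bash
python3 -c "
from h import *
o=arm.get_obs();print(o['position'])
im=save('wrist','w24.png');spots('wrist',['green_mid','plate_green']);spots('scene',['green_mid','blue_mid','white_mid'])
cap('wrist',*GR,.116)
spots('top',['blue_mid','white_mid','green_mid'])
for a in (28.5,100.5):print('exp',a,proj('top',(.659+.067*np.cos(np.radians(a)),-.1905+.067*np.sin(np.radians(a)),.13)))
"
```

```text
[ 0.44996405 -0.17153391  0.25704149]
wrist green_mid 0.75 [372. 219.] [ 0.442 -0.222  0.058]
wrist plate_green 0.66 [304.  23.] [ 0.61  -0.183  0.054]
scene green_mid 0.96 [409. 252.] [ 0.435 -0.216  0.058]
scene white_mid 0.68 [336. 215.] [ 0.61  -0.195  0.059]
wrist [368, 219, 32, 32, 752] [383.6 234.9] [ 0.4408 -0.2219  0.116 ]
wrist [281, 14, 47, 27, 747] [303.4  24.1] [ 0.5919 -0.1828  0.116 ]
wrist [299, 69, 18, 19, 243] [307.   77.6] [ 0.5589 -0.1804  0.116 ]
wrist [317, 34, 3, 6, 7] [318.   36.7] [ 0.5831 -0.1914  0.116 ]
top white_mid 0.59 [200. 302.] [0.427 0.186 0.059]
exp 28.5 [np.float64(363.7520457837202), np.float64(156.03479798841482)]
exp 100.5 [np.float64(348.14338741451496), np.float64(188.98909089848303)]
```

Emit:
jog_arm:
  steps: [0,0.8,0,0,0,0.8,0,1,0,0,0,1,0,0,0,1,0,0,0,1,0,0,0,1,0,0,0,1,0,0,0,1,0,0,0,1,0,0,0,1,0,0,0,1,0,0,0,1,-0.2,-0.9,0,0,-0.2,-0.9,0,0,0,-0.9,0,0,0,-0.9,0,0,0,0,0,0,0,0,0,0]
  hand: 87

```text
clock: 71.5
position: [0.4394, -0.2208, 0.2564]
tcp_rot: [-2.404, -2.022, -0.001]
force: [0.3, 0.4, 0.1]
width: 0.995
grip_force: 0.0
```

```bash
python3 -c "
from h import *
o=arm.get_obs();print(o['position'],o['tcp_rot'],o['force'])
cap('wrist',*GR,.116);spots('wrist',['green_mid'])
save('top','t25.png')
spots('top',['blue_mid','white_mid','green_mid'])
"
```

```text
[ 0.43935252 -0.22080635  0.25643428] [-2.40363470e+00 -2.02155222e+00 -1.10923093e-03] [0.26410067 0.43183612 0.11773598]
wrist [478, 120, 39, 45, 1149] [499.1 141.3] [ 0.5799 -0.1782  0.116 ]
wrist [301, 217, 32, 31, 733] [317.1 231.8] [ 0.4406 -0.2214  0.116 ]
wrist [441, 135, 13, 18, 162] [447.  143.1] [ 0.5433 -0.173   0.116 ]
wrist [483, 157, 1, 4, 4] [483.  158.5] [ 0.5679 -0.1882  0.116 ]
wrist green_mid 0.72 [321. 214.] [ 0.444 -0.22   0.058]
wrist green_mid 0.6 [257. 278.] [ 0.374 -0.27   0.058]
top blue_mid 0.87 [359. 166.] [ 0.721 -0.152  0.064]
top white_mid 0.55 [351. 199.] [ 0.647 -0.133  0.059]
top green_mid 0.47 [385. 296.] [ 0.436 -0.2    0.058]
```

Emit:
jog_arm:
  steps: [0.02,-0.05,-0.91,0,0,0,-0.91,0,0,0,-0.91,0,0,0,-0.91,0,0,0,-0.91,0,0,0,-0.91,0,0,0,-0.91,0,0,0,-0.91,0,0,0,0,0,0,0,0,0]

```text
clock: 73.05
position: [0.4401, -0.2231, 0.0754]
tcp_rot: [2.404, 2.021, 0.001]
force: [0.6, 0.9, 0.3]
width: 1.001
grip_force: 0.0
```

Emit:
jog_arm:
  steps: [0,0,0,0,0,0,0,0,0,0,0,0,0,0,0,0,0,0,0,0]
  hand: 42
  squeeze: 50

```text
clock: 73.68
position: [0.4395, -0.2231, 0.0747]
tcp_rot: [2.405, 2.021, -0.0]
force: [-1.6, 0.5, 1.1]
width: 0.626
grip_force: 50.0
```

Emit:
jog_arm:
  steps: [0,0,1,0,0,0,1,0,0.25,0.95,0.1,0,0.25,0.95,0,0,0.25,0.95,0,0,0.25,0.95,0,-1,0,0,0,-1,0,0,0,-1,0,0,0,-1,0,0,0,-1,0,0,0,-1,0,0,0,-1,0,0,0,-1,0,0,0,-1,0,0,0,-1,0.87,-0.6,0,-0.95,0.87,-0.6,0,0,0.88,-0.59,0,0,0,0,0,0]

```text
clock: 76.05
position: [0.5307, -0.1737, 0.1262]
tcp_rot: [-3.134, 0.208, 0.001]
force: [-1.2, 0.2, -2.7]
width: 0.631
grip_force: 50.0
```

```bash
python3 -c "
from h import *
o=arm.get_obs();print(o['position'],o['tcp_rot'],o['width']*87);im=save('wrist','w26.png')
cap('wrist',*GR,.085);print(proj('wrist',(.6035,-.1832,.085)))"
```

```text
[ 0.53065724 -0.17374197  0.1262157 ] [-3.13367448e+00  2.08047838e-01  6.55442947e-04] 54.87326914854618
wrist [276, 342, 84, 32, 2055] [319.6 360.2] [ 0.4839 -0.1679  0.085 ]
wrist [280, 120, 77, 13, 919] [317.6 125.6] [ 0.6041 -0.1827  0.085 ]
wrist [306, 168, 26, 27, 521] [318.6 180.9] [ 0.5791 -0.1799  0.085 ]
wrist [289, 346, 3, 4, 5] [290.  347.8] [ 0.4934 -0.1533  0.085 ]
[np.float64(318.78876916969847), np.float64(126.80764458425139)]
```

Emit:
jog_arm:
  steps: [0.6,-0.07,0,0,0.6,-0.07,0,0,0.4,-0.05,0,0,0.4,-0.05,0,0,0.3,-0.04,0,0,0.26,-0.03,0,0,0,0,0,0,0,0,0,0]

```text
clock: 77.15
position: [0.5935, -0.1803, 0.1269]
tcp_rot: [-3.135, 0.206, 0.002]
force: [-3.5, 1.7, -1.2]
width: 0.629
grip_force: 50.0
```

Emit:
jog_arm:
  steps: [0.04,0,-0.2,0,0,0,-0.2,0,0,0,-0.2,0,0,0,0,0]

```text
clock: 77.65
position: [0.5943, -0.1807, 0.1112]
tcp_rot: [-3.135, 0.206, 0.003]
force: [-4.5, -0.1, -3.7]
width: 0.627
grip_force: 50.0
```

Emit:
jog_arm:
  steps: [0.02,0,-0.2,0,0,0,-0.2,0,0,0,-0.2,0,0,0,-0.02,0,0,0,0,0,0,0,0,0]

```text
clock: 78.4
position: [0.5951, -0.1804, 0.0961]
tcp_rot: [-3.135, 0.206, 0.002]
force: [-4.9, 0.3, -3.6]
width: 0.625
grip_force: 50.0
```

Emit:
jog_arm:
  steps: [0,0,-0.06,0,0,0,0,0,0,0,0,0]

```text
clock: 78.78
position: [0.5957, -0.1805, 0.0954]
tcp_rot: [3.135, -0.206, 0.001]
force: [-5.2, 1.7, -0.8]
width: 0.63
grip_force: 50.0
```

Emit:
jog_arm:
  steps: [0,0,0,0,0,0,0,0,0,0,0,0,0,0,0,0]
  hand: 68

```text
clock: 79.28
position: [0.5961, -0.1806, 0.0954]
tcp_rot: [3.135, -0.206, 0.002]
force: [-0.5, -0.1, -0.2]
width: 0.775
grip_force: 0.0
```

Emit:
jog_arm:
  steps: [0,0,0.4,0,0,0,0.6,0,0,0,0.8,0,0,0,0.9,0,0,0,0.9,0,0,0,0.9,0,0,0,0,0]

```text
clock: 80.15
position: [0.5971, -0.1806, 0.211]
tcp_rot: [3.133, -0.206, 0.008]
force: [-0.1, -0.1, -0.1]
width: 0.781
grip_force: 0.0
```

```bash
python3 -c "
from h import *
o=arm.get_obs();print(o['position'],o['force'])
cap('wrist',*GR,.136);cap('wrist',*BL,.148);spots('wrist',['green_mid','white_mid','blue_mid','knob','amber_mid'])
print(proj('wrist',(.590,-.1815,.136)),'white',proj('wrist',(.647,-.1235,.138)))
save('scene','s27.png');spots('scene',['green_mid','blue_mid','white_mid','amber_mid'])"
```

```text
[ 0.59714555 -0.18063409  0.21097669] [-0.05092962 -0.05634576 -0.11494718]
wrist [297, 245, 41, 45, 1418] [316.9 267.8] [ 0.5923 -0.1805  0.136 ]
wrist [295, 196, 49, 13, 284] [312.5 203.7] [ 0.6306 -0.1831  0.136 ]
wrist [331, 251, 3, 3, 3] [332. 252.] [ 0.6008 -0.1905  0.136 ]
wrist [340, 198, 2, 2, 2] [340.5 198.5] [ 0.6314 -0.1991  0.136 ]
wrist [204, 0, 75, 82, 4701] [240.6  38.3] [ 0.7154 -0.1602  0.148 ]
wrist [268, 90, 45, 37, 461] [291. 108.] [ 0.6811 -0.1793  0.148 ]
wrist [250, 80, 5, 2, 5] [252.   80.2] [ 0.6964 -0.1623  0.148 ]
wrist [258, 79, 2, 1, 2] [258.5  79. ] [ 0.6965 -0.1655  0.148 ]
wrist green_mid 0.68 [318. 246.] [ 0.582 -0.18   0.058]
wrist white_mid 0.78 [224. 180.] [ 0.643 -0.117  0.059]
wrist blue_mid 0.94 [254.  56.] [ 0.723 -0.155  0.064]
wrist knob 0.79 [360. 121.] [ 0.67  -0.212  0.153]
[np.float64(319.2633429124747), np.float64(270.34766547248626)] white [np.float64(200.5530635973986), np.float64(187.23828455025767)]
scene green_mid 0.66 [338. 219.] [ 0.6   -0.19   0.058]
scene blue_mid 0.72 [281. 192.] [ 0.747 -0.164  0.064]
scene white_mid 0.68 [302. 209.] [ 0.676 -0.159  0.059]
scene amber_mid 0.18 [322. 216.] [ 0.633 -0.173  0.056]
```

Emit:
jog_arm:
  steps: [0.8,-0.13,0,1,0.8,-0.13,0,1,0.82,-0.14,0,1,0,0,0,1,0,0,0,1,0,0,0,1,0,0,0,1,0,0,0,1,0,0,0,1,0,0,0,1,0,0,0,1,0,0,0,1,0,0,0,1,0,0,0,1,0,0,0,1,0,0,0,1,0,0,0,1,0,0,0,1,0,0,0,0]
  hand: 48
  squeeze: 30

```text
clock: 83.12
position: [0.656, -0.1907, 0.2073]
tcp_rot: [-1.167, -2.916, -0.001]
force: [-0.3, 1.3, 0.5]
width: 0.552
grip_force: 0.0
```

Emit:
jog_arm:
  steps: [0,0,-0.6,0,0,0,-0.6,0,0,0,-0.6,0,0,0,-0.24,0,0,0,0,0]

```text
clock: 83.75
position: [0.6558, -0.1905, 0.1559]
tcp_rot: [-1.164, -2.917, -0.0]
force: [0.5, 0.7, -1.0]
width: 0.551
grip_force: 0.0
```

Emit:
jog_arm:
  steps: [0,0,0,0,0,0,0,0,0,0,0,0,0,0,0,0]
  hand: 20

```text
clock: 84.25
position: [0.6574, -0.1893, 0.1573]
tcp_rot: [1.162, 2.916, 0.004]
force: [4.5, 2.5, -1.8]
width: 0.376
grip_force: 30.0
```

Emit:
jog_arm:
  steps: [0,0,0,-0.8,0,0,0,-0.9,0,0,0,-1,0,0,0,-1,0,0,0,-1,0,0,0,-1,0,0,0,-1,0,0,0,-1,0,0,0,-1,0,0,0,-1,0,0,0,-1,0,0,0,-1,0,0,0,-1,0,0,0,-1,0,0,0,-1,0,0,0,-1,0,0,0,-1,0,0,0,-0.9,0,0,0,-0.4,0,0,0,0]

```text
clock: 86.75
position: [0.6587, -0.19, 0.1573]
tcp_rot: [-3.135, 0.205, -0.01]
force: [7.9, -0.6, -2.6]
width: 0.372
grip_force: 30.0
```

Emit:
jog_arm:
  steps: [0,0,0,0,0,0,0,0,0,0,0,0]
  hand: 46

```text
clock: 87.12
position: [0.6555, -0.1909, 0.1564]
tcp_rot: [3.134, -0.206, -0.002]
force: [-0.2, -1.0, 0.5]
width: 0.517
grip_force: 0.0
```

Emit:
jog_arm:
  steps: [0,0,0.4,0,0,0,0.6,0,0,0,0.8,0,-0.8,0.1,0.8,0,-1,0.13,0.8,0,-1,0.13,0.6,0,-1,0.13,0,0,-1,0.13,0,0,-1,0.13,0,0,0,0,0,0]

```text
clock: 88.38
position: [0.5105, -0.1718, 0.2585]
tcp_rot: [3.132, -0.207, 0.003]
force: [0.1, -0.1, 0.4]
width: 0.533
grip_force: 0.0
```

```bash
python3 -c "
from h import *
o=arm.get_obs();print(o['position'],o['qpos'])
cap('wrist',*GR,.136);cap('wrist',*BL,.148);cap('wrist',(0,140,80),(4,255,255),.07);spots('wrist',['shield','white_mid'])
c=np.array([.659,-.1905])
for n,a,z in(('green',28.5,.136),('white',-43.5,.138),('blue',-115.5,.148),('shield',172.5,.065)):
  r=.105 if n=='shield' else .068
  q=[*(c+r*np.array([np.cos(np.radians(a)),np.sin(np.radians(a))])),z];print(n,np.round(q,3),np.round(proj('wrist',q)),np.round(proj('scene',q)))
save('scene','s28.png');spots('scene',['shield','green_mid','blue_mid','white_mid','film_carton','beaker'])"
```

```text
[ 0.51054751 -0.17182916  0.25849487] [ 0.82117555  0.11056713 -0.58568278  1.69224347  0.06462029  1.3553772
 -1.47795175]
wrist [266, 0, 4, 5, 10] [267.2   1.6] [ 0.6652 -0.1623  0.136 ]
wrist [271, 0, 3, 5, 6] [272.    1.8] [ 0.6646 -0.1652  0.136 ]
wrist [269, 8, 4, 4, 6] [271.    9.3] [ 0.6607 -0.1639  0.136 ]
wrist [273, 12, 3, 3, 4] [274.   12.8] [ 0.6586 -0.1655  0.136 ]
wrist [385, 6, 63, 65, 3144] [416.3  38.6] [ 0.6306 -0.248   0.148 ]
wrist [341, 19, 24, 59, 404] [353.5  45.3] [ 0.6319 -0.2105  0.148 ]
wrist [30, 369, 16, 10, 95] [ 37.7 373.5] [0.4402 0.0476 0.148 ]
wrist [386, 54, 1, 1, 1] [386.  54.] [ 0.6246 -0.2293  0.148 ]
wrist [577, 170, 5, 2, 5] [579.  170.2] [ 0.5259 -0.3988  0.07  ]
wrist [572, 157, 2, 4, 4] [572.5 158.5] [ 0.5365 -0.393   0.07  ]
wrist [573, 165, 3, 3, 4] [574.2 166. ] [ 0.53   -0.3947  0.07  ]
wrist [572, 162, 2, 3, 3] [572.3 163. ] [ 0.5327 -0.393   0.07  ]
wrist shield 0.56 [293.  81.] [ 0.629 -0.167  0.055]
wrist white_mid 0.7 [373.  11.] [ 0.672 -0.238  0.059]
green [ 0.719 -0.158  0.136] [ 245. -102.] [287. 172.]
white [ 0.708 -0.237  0.138] [ 386. -104.] [317. 157.]
blue [ 0.63  -0.252  0.148] [424.  38.] [349. 166.]
shield [ 0.555 -0.177  0.065] [316. 170.] [351. 230.]
scene shield 0.65 [327. 221.] [ 0.615 -0.172  0.055]
scene green_mid 0.93 [286. 196.] [ 0.735 -0.167  0.058]
scene blue_mid 0.76 [347. 193.] [ 0.639 -0.261  0.064]
scene white_mid 0.85 [313. 180.] [ 0.73  -0.249  0.059]
scene white_mid 0.38 [290. 435.] [0.339 0.206 0.059]
scene film_carton 0.94 [159. 336.] [0.641 0.234 0.03 ]
scene film_carton 0.25 [346. 192.] [ 0.668 -0.296  0.03 ]
scene beaker 0.71 [196. 371.] [0.537 0.231 0.03 ]
```

```bash
python3 -c "
from h import *
print(arm.finish_job())"
```

```text
the job is handed in; nothing more can be done
None
```

The blue, white and green bottles are each standing in their matching stations, the shield is parked at the window, and the job is handed in at 88 s. No amber bottle was at the front, and the blue one fell over inside the carousel once and was stood up again and reloaded. Green moved about 4 cm along the way, either the announced knock or my gripper. The last checks were by camera measurements, with no pictures left to view.

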